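Lock a row of block stamps into a printing frame

TASK

Move the three block stamps from the rack into the lock-up frame for a border print, in the same left-to-right order as their labels on the rack: the rightmost one next to the fixed stop on the right, close together, each with its length across the channel. Stand the dark spacer strip on the left of the row, then push the wedge, toe first and from the front, between spacer and slanted bar until the whole row is tight.

Things in the scene. Friction and masses are not known exactly. Their poses are not given: they have to be found in the camera images.
- rack: Pale wooden stamp rack, fixed. Three cells along y, centres at y = +54, 0, -54 mm, x = 0; floor 6 mm above the table, dividers 13 mm and back lip 14 mm high. A ledge in front (-x, to x = -71 mm, brass edge, 13 mm high) carries a label per cell. 126 x 174 mm. Origin on the table under the middle cell; x away from the robot, y left, z up.
- label_dots: White label card, 22 x 42 x 1 mm, with a grid of dots in black, fixed flat on the rack's front ledge before the cell of the stamp with that motif. Origin under its middle, 9.5 mm above the table; axes like the rack's.
- label_diamond: White label card, 22 x 42 x 1 mm, with a diamond and thin lines in black, fixed flat on the rack's front ledge before the cell of the stamp with that motif. Origin under its middle, 9.5 mm above the table; axes like the rack's.
- label_wheel: White label card, 22 x 42 x 1 mm, with an oval wheel with spokes in black, fixed flat on the rack's front ledge before the cell of the stamp with that motif. Origin under its middle, 9.5 mm above the table; axes like the rack's.
- dots_center (a point): Wooden block stamp, a grid of dots printed on its pale top, thin black rubber foot; a box 40 mm along its x, 52 mm along its y, 20 mm tall, loose. Point at its centre, 10 mm over its underside; z up. It starts in a cell of the rack behind its own label, on a floor 6 mm above the table, its length (y) front to back.
- diamond_center (a point): Wooden block stamp, a small diamond and lines printed on its pale top, thin black rubber foot; a box 32 mm along its x, 45 mm along its y, 22 mm tall, loose. Point at its centre, 11 mm over its underside; z up. It starts in a cell of the rack behind its own label, on a floor 6 mm above the table, its length (y) front to back.
- wheel_center (a point): Wooden block stamp, the narrowest, an oval wheel printed on its pale top, thin black rubber foot; a box 22 mm along its x, 60 mm along its y, 20 mm tall, loose. Point at its centre, 10 mm over its underside; z up. It starts in a cell of the rack behind its own label, on a floor 6 mm above the table, its length (y) front to back.
- frame: Pale wood frame, fixed; origin on the table, x away from robot, y left, z up. Channel along y: grey felt floor 3 mm high; front and back rails (inner faces x = -36, +36 mm) 14 mm thick, 12 mm high, both ending at y = 23 mm. Right: fixed stop, face at y = -88 mm. Left: brown slanted bar, 15 mm high, face from (-50, 62) to (50, 37) mm. The wedge passes through beside it; in front a 3 mm sill to x = -106.
- spacer_center (a point): Plain dark wooden spacer strip, 62 mm along its x, 22 mm along its y, 30 mm tall, loose, standing on the table. Point at its centre, 15 mm over its underside; z up. In the frame its length lies across the channel (along the frame's x).
- wedge_grip (a point): Pale wood wedge, red heel, 16 mm tall, loose, on the table. Point: middle of the straight heel, 8 mm up; heel x -22..22, y -17..17 mm. Its +y side then slants 1 in 4 (bears on the slanted bar), -y side is straight (bears on the spacer); toe 7 mm wide at x = +130 mm. Row tight: point at x = -72, y = +45 mm in the frame, x axes alike. Waxed: a few N slide it, then it stops hard; it stays put.

How it is judged:
By the outcome, as a careful person would: the job done as asked, in the order asked, and still so for the second after the job is handed in, with the robot touching nothing.
It also fails if it takes over 120 s, if anything falls off the work surface, if the arm or the gripper's body presses on something with over 40 N, if the wrist force passes 120 N, or if a joint passes its speed limit or range.

ROBOT

A 6-joint arm with a two-finger parallel gripper is mounted at the origin on the work surface; the furniture and walls round the work are solid. World frame = base frame: x ahead of the robot, y to its left, z up, the work surface at z = 0. Lengths are in m, angles in rad, forces in N, time in s.
With the tool pointing down it reaches from about 0.25 to 0.725 m from the base axis. Payload 4 kg.
Tool frame: the origin (TCP) lies at the very end of the fingers, on their centre line; the grasp point (between the pads) lies 19 mm behind it; z points along the fingers, y is the line along which they close (so a half turn about z gives the same grasp; the last joint's range is limited). The gripper opens to 85 mm and grips with 20 to 120 N. Pads are 22 mm wide; open, the fingers measure 114 mm over their backs; the gripper's body (76 mm by 85 mm) begins 54 mm behind the grasp point. The pads swing forward as they close: fully open they stand 13 mm farther back than shut.
Start: joints at [1.331, 0.241, 0.005, 1.335, 0, 1.571], TCP at [0.119, 0.486, 0.231] pointing down, gripper open.
Joint ranges: [-2.72, 2.72], [-1.05, 1.87], [-1.09, 1.28], [-1.99, 2.15], [-1.42, 1.44], [-3.14, 3.14]. Speed limits (rad/s): [2.79, 2.79, 3.14, 3.14, 3.14, 3.14].

INTERFACE

Orientations are given as a unit quaternion [x, y, z, w].
In Python, from workcell import bot gives the robot as it stands.
- The arm moves only by the tool carry_out, never from a script. Its argument "increments" is one flat list of numbers, 5 for each row, row after row: the finger opening in cm, from 0 to 8.54, then the shift along the tool's x, y, z in cm, then the turn about the tool's z in rad. A call has exactly 5 rows; each row shifts and turns the commanded pose from where the row before left it, along the tool's axes as they then stand; what a row does not reach is not made up. A row lasts 1/8 s, in which the tool goes at most 62.5 mm and 10.7 degrees, less where a joint would pass 70% of its speed; a pose out of reach is approached as far as the arm can. A call with a gripper value outside its range is refused whole. The fingers move at their own pace and stop on an object; the grip force is fixed at half the most. Time passes only in rows, so rows that do not move let the fingers close, or fill a call up. It gives the time, the measured TCP pose, the force, the opening and the grip force at its end, in the units of the state.
- bot.get_obs(): the state, without advancing time (a new reading comes with each control period).
- bot.camera(name): name is "scene" or "top"; returns a dict with "pixels" (400x640x3 uint8, blue, green, red), "range_z" (400x640 float32, m along the optical axis (not along the pixel's ray), 0 where there is no reading), "mtx" (3x3 intrinsics, pixels), "D" ([k1, k2, p1, p2, k3] as OpenCV has them; the pictures are not rectified), "eye" and "attitude" of the camera in the world. Camera axes: x right, y down, z forward; pixel columns grow to the right and rows downward; lengths in m; the calibration is good to about 2 mm. A picture is of the moment at which its call begins.
- bot.job_done(): hands the job in; it is judged then, once.
Trained networks look in a picture, given as the dict that the camera call returned (one of the last four; its "shot" number tells which), for a name from the list of things; names that differ only in an ending like _2 or _b are one class to them, and where a whole thing is asked for, a point or a joint stands for the part that bears it (a point fixed in the world has none). Each returns a list of dicts, best first, with "p" (0 to 1); they miss things now and then, are a little off and sometimes report something else, mostly with a low value. They report only what shows in the picture. A call takes as long as a camera call.
- bot.find_in(picture, name): "xyz" ([x, y, z] in m, in the coordinates of the camera as it stood for that picture, good to about 4 mm: the middle of the surface that is visible of it).
- bot.regions_of(picture, name): "mask" (400x640 bool, what is visible of it).
- bot.place_of(picture, name): "xyz" ([x, y, z] in m, in the coordinates of the camera as it stood for that picture, good to about 4 mm: a listed point, or the origin of a listed thing).
The state is a dict: "clock": time; "joint_pos": joint angles; "joint_vel": joint speeds; "tau": joint torques, N m; "eef_pos": TCP position; "tool_rot": TCP orientation; "ft_force": force on the tool from outside, world axes, zero at the start; "ft_torque": the same for the moment, N m; "grip_width": finger opening in m; "grasp_force": force on a finger pad.
Only numpy, scipy, OpenCV 4.12 (cv2) and the standard library are available. Lean on these libraries where they do the work, as an engineer would, in place of code of your own. Each camera call takes 0.05 s, during which the arm holds its last target. There are 200 camera calls.

## Working session

There is one attempt and no reset: what is moved stays moved. The work goes in short steps, Python scripts to look and compute and a tool call to move; the robot and the scene stay as the last step left them, time stands still between calls to the robot, and variables do not carry over. Pictures are saved under pics/ and viewed, at most 14 in all, crops included, and the job is handed in when it is done.

Besides the shell and the picture viewer there is one more tool, called after "Emit:" as name(argument=value, ...) on one line, values as JSON. carry_out: Moves the arm, as the interface text tells. Its arguments: {"type":"object","properties":{"increments":{"type":"array","items":{"type":"number"}}},"required":["increments"]}

```bash
mkdir -p pics
cat > h.py <<'E'
import numpy as np, cv2
from scipy.spatial.transform import Rotation as R
from workcell import bot
def w(c,p): return R.from_quat(c["attitude"]).apply(p)+np.array(c["eye"])
def cloud(c,mask=None):
    z=c["range_z"]; m=z>0
    if mask is not None: m&=mask
    v,u=np.nonzero(m)
    n=cv2.undistortPoints(np.stack([u,v],1).astype(float)[:,None],c["mtx"],np.array(c["D"]))[:,0]
    d=z[v,u][:,None]
    return w(c,np.hstack([n*d,d])),u,v
def obs():
    o=bot.get_obs(); print({k:np.round(o[k],4).tolist() for k in("clock","eef_pos","tool_rot","ft_force","grip_width","grasp_force","joint_pos")})
    r=R.from_quat(o["tool_rot"]).as_matrix(); print(np.round(r,3).tolist()); return o
E
python3 - <<'E'
from h import *
obs()
for n in("scene","top"):
    c=bot.camera(n); cv2.imwrite(f"pics/{n}0.png",c["pixels"])
    print(n,np.round(c["eye"],3),np.round(R.from_quat(c["attitude"]).as_matrix(),2).tolist(),c["mtx"][0][0])
    for k in "rack label_dots label_diamond label_wheel dots_center diamond_center wheel_center frame spacer_center wedge_grip".split():
        r=bot.place_of(c,k); s=bot.regions_of(c,k)
        print(k,[(round(a["p"],2),np.round(w(c,a["xyz"])*1000,1).tolist()) for a in r[:2]])
        if s:
            P,u,v=cloud(c,s[0]["mask"])
            zt=np.percentile(P[:,2],90); Q=P[P[:,2]>zt-.005]
            if len(Q)>10:
                rc=cv2.minAreaRect((Q[:,:2]*1000).astype(np.float32)); print("   mask",round(s[0]["p"],2),len(P),"ztop",round(zt*1000,1),"rect",np.round(rc[0],1),np.round(rc[1],1),round(rc[2],1),"px",int(u.mean()),int(v.mean()))
E
```

```text
{'clock': 0.0, 'eef_pos': [0.1186, 0.4851, 0.2304], 'tool_rot': [0.1196, 0.9928, -0.0011, -0.0001], 'ft_force': [-1.1149, -0.012, -0.5473], 'grip_width': 0.0853, 'grasp_force': 0.0, 'joint_pos': [1.331, 0.2414, 0.0037, 1.3352, -0.0, 1.5708]}
[[-0.971, 0.237, -0.0], [0.237, 0.971, -0.002], [-0.0, -0.002, -1.0]]
scene [ 0.121 -0.299  0.683] [[0.7, -0.54, 0.48], [-0.72, -0.54, 0.45], [0.02, -0.65, -0.76]] 481.7490718767576
rack [(0.83, [466.2, 234.4, -6.2]), (0.34, [406.4, 222.2, 10.4])]
   mask 0.77 2481 ztop 11.2 rect [453.5 232.2] [127.6 174.5] 14.5 px 240 191
label_dots [(0.66, [433.9, -84.5, 5.7]), (0.56, [423.2, 166.7, 6.8])]
   mask 0.61 151 ztop 9.7 rect [420.9 170.6] [17.8 38.9] 13.1 px 246 215
label_diamond [(0.63, [405.0, 223.3, 9.8])]
   mask 0.44 182 ztop 10.0 rect [406.5 220.8] [21.3 41. ] 12.2 px 222 204
label_wheel [(0.48, [394.0, 274.2, 7.4])]
   mask 0.5 141 ztop 10.0 rect [394.2 272.8] [18.5 39.5] 16.5 px 199 193
dots_center [(0.67, [476.4, 182.6, 18.2]), (0.38, [404.8, 222.3, 9.7])]
   mask 0.67 640 ztop 25.0 rect [475.2 181.1] [51.9 39.1] 18.6 px 264 194
diamond_cen
[... 1270 characters left out ...]
 17.4])]
   mask 0.69 601 ztop 27.1 rect [477.3 183.3] [52.2 39.7] 18.4 px 264 223
diamond_center [(0.9, [457.7, 237.2, 15.7]), (0.62, [420.5, 169.4, 9.3])]
   mask 0.58 440 ztop 29.2 rect [460.9 237.9] [44.8 31.9] 13.5 px 235 230
wheel_center [(0.78, [447.6, 286.8, 16.4])]
   mask 0.75 414 ztop 27.0 rect [448.5 286.2] [59.4 21.9] 13.7 px 209 237
frame [(0.75, [662.4, -100.4, 3.8])]
   mask 0.77 5024 ztop 12.9 rect [ 668.1 -109.4] [101.8 180.9] 11.7 px 412 139
spacer_center [(0.74, [634.2, 264.1, 12.7])]
   mask 0.79 400 ztop 31.0 rect [633.  259.2] [60.2 21.7] 2.3 px 228 144
wedge_grip [(0.95, [433.9, -80.9, 5.3])]
   mask 0.81 1052 ztop 17.4 rect [436.2 -25.3] [149.9  34.7] 85.6 px 380 246
```

View pics/top0.png

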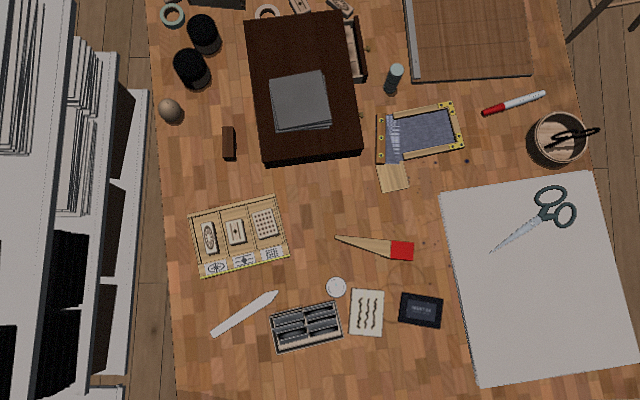

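View pics/scene0.png

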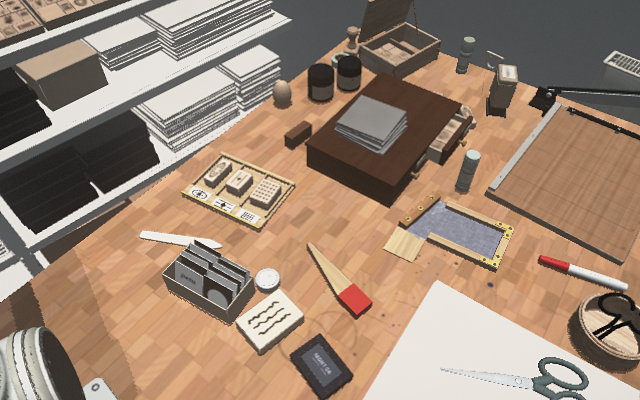

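Both pictures agree: the rack is at about (236,233) in the top view, with labels left to right wheel, diamond, dots. The frame is at (420,135) with its sill at (393,178), the spacer at (228,144) beside the dark cabinet, and the wedge at (380,246) with its toe to the left. Next I fit the frame pose and check clearances.

```bash
cat > fit.py <<'E'
from h import *
from scipy.optimize import differential_evolution
def fitframe(P):
    # P mm; model heights by frame region
    def cost(q):
        c,s=np.cos(q[2]),np.sin(q[2]); d=P[:,:2]-q[:2]
        x=c*d[:,0]+s*d[:,1]; y=-s*d[:,0]+c*d[:,1]
        h=np.zeros(len(P))
        inn=(abs(x)<=36)&(y>-88)&(y<30); h[inn]=3
        r=(abs(x)>36)&(abs(x)<50)&(y<23)&(y>-88); h[r]=12
        ly=49.5-x/4
        b=(abs(x)<50)&(y>ly)&(y<ly+8); h[b]=15
        st=(abs(x)<36)&(y<-88)&(y>-96); h[st]=12
        use=inn|r|b|st
        out=(abs(x)>50)&(abs(x)<60)&(y<20)&(y>-88)
        return np.sum(np.minimum(abs(P[:,2]-h-q[3]),6)[use|out])/(use|out).sum()*1.0
    return differential_evolution(cost,[(640,685),(-125,-75),(.1,.32),(-3,3)],seed=1,tol=1e-8,maxiter=300,popsize=25)
E
python3 - <<'E'
from fit import *
for n in("scene","top"):
    c=bot.camera(n); P,u,v=cloud(c); P=P*1000
    S=P[(abs(P[:,0]-665)<110)&(abs(P[:,1]+100)<140)&(P[:,2]<40)]
    r=fitframe(S); print(n,len(S),np.round(r.x,3),r.fun)
    T=P[(P[:,2]<6)&(P[:,0]>380)&(P[:,0]<560)&(P[:,1]>-60)&(P[:,1]<100)]; print("table z",np.median(T[:,2]))
    for k in ("rack",):
        m=bot.regions_of(c,k)
    # obstacles
    for nm,(x0,x1,y0,y1) in dict(cab=(500,950,-60,400)).items():
        B=P[(P[:,0]>x0)&(P[:,0]<x1)&(P[:,1]>y0)&(P[:,1]<y1)&(P[:,2]>45)&(P[:,2]<200)]
        rc=cv2.minAreaRect(B[:,:2].astype(np.float32)); print(nm,len(B),B.min(0),B.max(0),np.round(cv2.boxPoints(rc)).tolist())
    N=P[(abs(P[:,0]-632)<100)&(P[:,1]>190)&(P[:,1]<360)&(P[:,2]>35)]
    print("near spacer",len(N),N[:,1].max() if len(N) else 0, N.max(0) if len(N) else 0)
    cv2.imwrite(f"pics/{n}_fr.png",cv2.resize(c["pixels"][90:200,350:480] if n=="top" else c["pixels"][180:280,370:530],None,fx=5,fy=5,interpolation=cv2.INTER_CUBIC))
E
```

```text
scene 15255 [ 6.66663e+02 -9.78630e+01  2.26000e-01 -1.81600e+00] 1.4945976050744045
table z -2.000038087467959
cab 12557 [582.28302589 -59.90039476  45.01210906] [949.8977953  399.94509943 166.39767505] [[534.0, -4.0], [863.0, -89.0], [985.0, 389.0], [656.0, 473.0]]
near spacer 243 359.9900105740275 [731.76883859 359.99001057  72.29890092]
top 13264 [ 6.65987e+02 -9.76130e+01  2.25000e-01 -1.06100e+00] 1.5582786560908481
table z -0.8835512255877531
cab 17140 [585.0237227  -59.96498292  45.0065466 ] [893.28783298 391.36964675 114.25653046] [[573.0, 384.0], [600.0, -70.0], [900.0, -53.0], [874.0, 402.0]]
near spacer 514 359.97239208792803 [731.95456015 359.97239209  75.71059567]
```

View pics/top_fr.png

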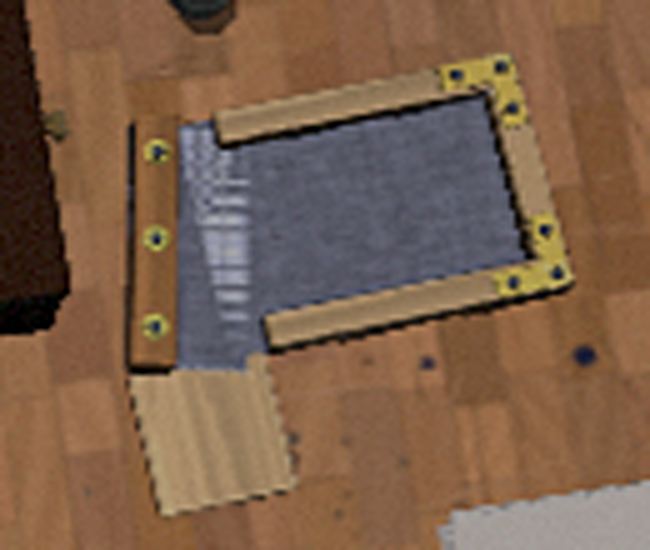

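```bash
cat > plan.py <<'E'
from h import *
import sys
def plan(x,y,z,yaw,grip,n=5,show=True):
    """target mm, tool-y yaw rad, n rows; from the measured pose"""
    o=bot.get_obs(); M=R.from_quat(o["tool_rot"]).as_matrix(); a=np.arctan2(M[1,1],M[0,1])
    d=(np.array([x,y,z])/1000-o["eef_pos"])*100; t=-(yaw-a)
    t=(t+np.pi)%(2*np.pi)-np.pi
    print("t",round(float(o["clock"]),2),"at",np.round(np.array(o["eef_pos"])*1000,1),"yaw",round(a,3),"F",np.round(o["ft_force"],1),"w",round(float(o["grip_width"])*1000,1),"gf",round(float(o["grasp_force"]),1))
    print("per row mm",np.linalg.norm(d)*10/n,"turn",t/n)
    for i in range(n):
        b=a-t/n*i   # tool y yaw; tool x = y x z(down)
        ty=np.array([np.cos(b),np.sin(b)]); tx=np.array([-np.sin(b),np.cos(b)])
        print([grip]+[round(float(v),2) for v in (d[:2]@tx/n,d[:2]@ty/n,-d[2]/n)]+[round(t/n,3)])
if __name__=="__main__":
    a=[float(v) for v in sys.argv[1:]]; plan(*a[:5],n=int(a[5]))
E
python3 plan.py 476.5 182.3 110 .31 7.5 10
```

```text
t 2.3 at [118.7 485.7 231.3] yaw 1.331 F [-0.  -0.4  0.7] w 85.5 gf 0.0
per row mm 48.45146577446421 turn 0.10210108068068972
[7.5, -4.2, -2.1, 1.21, np.float64(0.102)]
[7.5, -4.39, -1.66, 1.21, np.float64(0.102)]
[7.5, -4.53, -1.2, 1.21, np.float64(0.102)]
[7.5, -4.63, -0.73, 1.21, np.float64(0.102)]
[7.5, -4.68, -0.26, 1.21, np.float64(0.102)]
[7.5, -4.69, 0.22, 1.21, np.float64(0.102)]
[7.5, -4.64, 0.7, 1.21, np.float64(0.102)]
[7.5, -4.54, 1.17, 1.21, np.float64(0.102)]
[7.5, -4.4, 1.62, 1.21, np.float64(0.102)]
[7.5, -4.21, 2.06, 1.21, np.float64(0.102)]
```

Emit:
carry_out(increments=[7.5, -4.2, -2.1, 1.2, 0.1, 7.5, -4.4, -1.65, 1.2, 0.1, 7.5, -4.55, -1.2, 1.2, 0.1, 7.5, -4.6, -0.75, 1.2, 0.1, 7.5, -4.7, -0.25, 1.2, 0.1])

```text
clock: 2.92
eef_pos: [0.2995, 0.3338, 0.1712]
tool_rot: [0.363, 0.932, 0.0, 0.0]
ft_force: [0.7, 0.6, 0.1]
grip_width: 0.0748
grasp_force: 0.0
```

Emit:
carry_out(increments=[7.5, -4.7, 0.2, 1.2, 0.1, 7.5, -4.65, 0.7, 1.2, 0.1, 7.5, -4.55, 1.15, 1.2, 0.1, 7.5, -4.4, 1.6, 1.2, 0.1, 7.5, -4.2, 2.05, 1.2, 0.1])

```text
clock: 3.55
eef_pos: [0.4804, 0.1841, 0.1111]
tool_rot: [0.582, 0.813, 0.0, 0.0]
ft_force: [0.9, 0.5, 0.2]
grip_width: 0.0746
grasp_force: 0.0
```

Emit:
carry_out(increments=[7.5, 0, 0, 0, 0, 7.5, 0, 0, 0, 0, 7.5, 0, 0, 0, 0, 7.5, 0, 0, 0, 0, 7.5, 0, 0, 0, 0])

```text
clock: 4.18
eef_pos: [0.4788, 0.1858, 0.1117]
tool_rot: [0.58, 0.814, 0.0, 0.0]
ft_force: [-0.0, 0.6, 0.0]
grip_width: 0.0748
grasp_force: 0.0
```

```bash
python3 plan.py 476.5 182.3 16 .31 7.5 4; python3 -c "
from h import *
obs()"
```

```text
t 4.17 at [478.8 185.8 111.7] yaw 0.332 F [-0.   0.6  0. ] w 74.8 gf 0.0
per row mm 23.940453122803067 turn 0.005601973418019268
[7.5, -0.07, -0.08, 2.39, np.float64(0.006)]
[7.5, -0.07, -0.08, 2.39, np.float64(0.006)]
[7.5, -0.07, -0.08, 2.39, np.float64(0.006)]
[7.5, -0.07, -0.08, 2.39, np.float64(0.006)]
{'clock': 4.175, 'eef_pos': [0.4788, 0.1858, 0.1117], 'tool_rot': [0.5804, 0.8143, 0.0002, 0.0001], 'ft_force': [-0.0468, 0.6126, 0.0035], 'grip_width': 0.0748, 'grasp_force': 0.0, 'joint_pos': [0.3702, 0.351, -0.1684, 1.0508, 0.0, 1.6086]}
[[-0.326, 0.945, 0.0], [0.945, 0.326, 0.0], [0.0, 0.001, -1.0]]
```

Emit:
carry_out(increments=[7.5, -0.08, -0.08, 2.4, 0, 7.5, -0.08, -0.08, 2.4, 0.01, 7.5, -0.08, -0.08, 2.4, 0.01, 7.5, -0.05, -0.08, 2.4, 0, 7.5, 0, 0, 0, 0])

```text
clock: 4.8
eef_pos: [0.4751, 0.181, 0.0138]
tool_rot: [0.589, 0.808, -0.002, -0.001]
ft_force: [-0.3, -0.4, 0.3]
grip_width: 0.0748
grasp_force: 0.0
```

Emit:
carry_out(increments=[4.5, 0, 0, 0, 0, 4.5, 0, 0, 0, 0, 4.5, 0, 0, 0, 0, 4.5, 0, 0, 0, 0, 4.5, 0, 0, 0, 0])

```text
clock: 5.42
eef_pos: [0.4784, 0.182, 0.017]
tool_rot: [0.589, 0.808, 0.002, 0.001]
ft_force: [-0.7, 0.2, 6.4]
grip_width: 0.0502
grasp_force: 62.8
```

Emit:
carry_out(increments=[4.5, 0, 0, -1, 0, 4.5, 0, 0, -2, 0, 4.5, 0, 0, -2, 0, 4.5, 0, 0, -3, 0, 4.5, 0, 0, 0, 0])

```text
clock: 6.05
eef_pos: [0.479, 0.1821, 0.0981]
tool_rot: [0.589, 0.808, 0.002, 0.002]
ft_force: [0.2, -0.0, -0.9]
grip_width: 0.05
grasp_force: 62.2
```

Run:
```python
from plan import *
for n in("scene","top"):
    c=bot.camera(n)
    r=bot.place_of(c,"dots_center")
    print(n,[(round(a["p"],2),np.round(w(c,a["xyz"])*1000,1).tolist()) for a in r[:2]])
f=np.array([666.3,-97.7]); a=.2255
def F(x,y): return f+[x*np.cos(a)-y*np.sin(a), x*np.sin(a)+y*np.cos(a)]
print(F(0,-67),F(0,-30),F(0,-2),F(0,20),F(-180,43),F(-72,45))
plan(*F(0,-66.5),90,a,4.5,9)
```

```text
scene [(0.9, [478.4, 183.3, 97.6])]
top []
[ 681.28078    -163.00372295] [ 673.00781194 -126.94047296] [666.74718746 -99.64936486] [661.82812537 -78.20635136] [481.24263179 -96.03552705] [586.06114699 -69.93803921]
t 6.25 at [476.1 181.1  94.4] yaw 0.311 F [ 0.2  0.  -0.5] w 50.0 gf 62.2
per row mm 44.461551767353484 turn 0.00950053733299071
[4.5, -4.33, 1.0, 0.05, np.float64(0.01)]
[4.5, -4.32, 1.04, 0.05, np.float64(0.01)]
[4.5, -4.31, 1.08, 0.05, np.float64(0.01)]
[4.5, -4.3, 1.12, 0.05, np.float64(0.01)]
[4.5, -4.29, 1.16, 0.05, np.float64(0.01)]
[4.5, -4.28, 1.21, 0.05, np.float64(0.01)]
[4.5, -4.27, 1.25, 0.05, np.float64(0.01)]
[4.5, -4.26, 1.29, 0.05, np.float64(0.01)]
[4.5, -4.24, 1.33, 0.05, np.float64(0.01)]
```

```bash
python3 - <<'E'
s=open('plan.py').read()
s=s.replace('    o=bot.get_obs(); M=','''    E=[]
    for i in range(6):
        o=bot.get_obs(); E.append(o["eef_pos"]); bot.camera("top") if i<5 else 0
    print("sd",np.round(np.std(E,0)*1000,1)); o=dict(o); o["eef_pos"]=np.mean(E,0)
    M=''').replace("round(t/n,3)","round(float(t/n),3)")
s=s.replace('if __name__','''f=np.array([666.3,-97.7]); fa=.2255
def F(x,y): return f+[x*np.cos(fa)-y*np.sin(fa), x*np.sin(fa)+y*np.cos(fa)]
if __name__''')
open('plan.py','w').write(s)
E
python3 plan.py 530 -120 130 .2255 4.5 5
```

```text
sd [0.2 0.1 0.1]
t 6.5 at [476.2 181.1  94.3] yaw 0.311 F [0.2 0.2 0.4] w 50.1 gf 62.2
per row mm 61.590920934351814 turn 0.017098502212026735
[4.5, -6.06, -0.82, -0.71, 0.017]
[4.5, -6.08, -0.72, -0.71, 0.017]
[4.5, -6.09, -0.61, -0.71, 0.017]
[4.5, -6.1, -0.51, -0.71, 0.017]
[4.5, -6.1, -0.4, -0.71, 0.017]
```

Emit:
carry_out(increments=[4.5, -5.9, -0.8, -0.9, 0.015, 4.5, -5.9, -0.7, -0.9, 0.015, 4.5, -5.9, -0.6, -0.9, 0.015, 4.5, -5.9, -0.5, -0.9, 0.02, 4.5, -5.9, -0.4, -0.9, 0.02])

```text
clock: 7.12
eef_pos: [0.5298, -0.1123, 0.1404]
tool_rot: [0.623, 0.782, 0.0, -0.0]
ft_force: [0.8, 0.2, -0.8]
grip_width: 0.0496
grasp_force: 62.2
```

Emit:
carry_out(increments=[4.5, 0, 3, 0, 0, 4.5, 0, 4, 0, 0, 4.5, 0, 4, 0, 0, 4.5, 0, 4, 0, 0, 4.5, 0, 0, 0, 0])

```text
clock: 7.75
eef_pos: [0.6776, -0.0759, 0.1381]
tool_rot: [0.622, 0.783, -0.0, -0.001]
ft_force: [0.2, 0.4, -0.1]
grip_width: 0.0501
grasp_force: 62.2
```

```bash
sed -i 's/range(6)/range(3)/; s/i<5/i<2/' plan.py; python3 -c "
from plan import *
plan(*F(0,-66),40,fa,4.5,5)"
```

```text
sd [1.  0.3 0.4]
t 7.85 at [676.3 -76.3 138.5] yaw 0.226 F [ 0.3  0.5 -0.2] w 49.9 gf 62.2
per row mm 26.131480176498627 turn 0.00017103199907690935
[4.5, -1.69, -0.29, 1.97, 0.0]
[4.5, -1.69, -0.29, 1.97, 0.0]
[4.5, -1.69, -0.29, 1.97, 0.0]
[4.5, -1.69, -0.29, 1.97, 0.0]
[4.5, -1.69, -0.29, 1.97, 0.0]
```

Emit:
carry_out(increments=[4.5, -1.7, -0.25, 2, 0, 4.5, -1.7, -0.25, 2, 0, 4.5, -1.7, -0.25, 2, 0, 4.5, -1.7, -0.25, 2, 0, 4.5, -1.7, -0.25, 1.9, 0])

```text
clock: 8.48
eef_pos: [0.6825, -0.1639, 0.0397]
tool_rot: [0.623, 0.782, -0.0, -0.0]
ft_force: [-0.2, 0.1, -0.3]
grip_width: 0.05
grasp_force: 62.2
```

Emit:
carry_out(increments=[4.5, 0, 0, 0, 0, 4.5, 0, 0, 0, 0, 4.5, 0, 0, 0, 0, 4.5, 0, 0, 0, 0, 4.5, 0, 0, 0, 0])

```text
clock: 9.1
eef_pos: [0.6832, -0.162, 0.0419]
tool_rot: [0.623, 0.783, 0.0, 0.0]
ft_force: [-0.2, 0.5, -0.1]
grip_width: 0.0497
grasp_force: 62.2
```

Run:
```python
from plan import *
plan(*F(0,-66),16,fa,4.5,4)
for n in("scene","top"):
    c=bot.camera(n); 
    r=bot.place_of(c,"dots_center"); print(n,[(round(a["p"],2),np.round(w(c,a["xyz"])*1000,1).tolist()) for a in r[:2]])
    if n=="scene": cv2.imwrite("pics/s1.png",cv2.resize(c["pixels"][140:300,360:560],None,fx=4,fy=3.75))
print(F(0,-66))
```

```text
sd [0.1 0.1 0.1]
t 9.2 at [ 683.  -162.1   41.8] yaw 0.226 F [ 0.2 -0.  -0.1] w 50.3 gf 62.2
per row mm 6.46677826390439 turn 0.00021985548267511312
[4.5, 0.01, -0.05, 0.64, 0.0]
[4.5, 0.01, -0.05, 0.64, 0.0]
[4.5, 0.01, -0.05, 0.64, 0.0]
[4.5, 0.01, -0.05, 0.64, 0.0]
scene [(0.61, [391.2, 269.7, 7.5]), (0.5, [682.6, -161.7, 40.7])]
top [(0.86, [684.2, -161.1, 36.3])]
[ 681.05718626 -162.02904051]
```

View pics/s1.png

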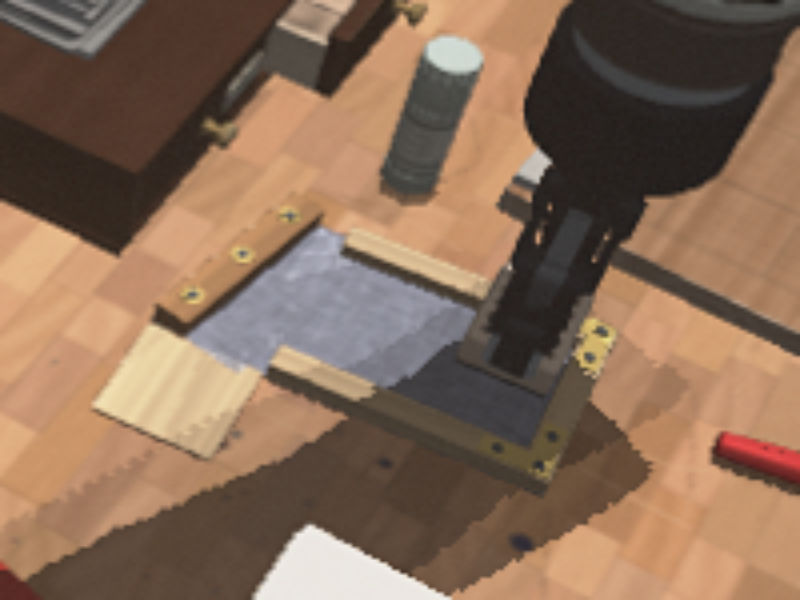

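Emit:
carry_out(increments=[4.5, 0, -0.1, 0.7, 0, 4.5, 0, -0.1, 0.7, 0, 4.5, 0, 0, 0.7, 0, 4.5, 0, 0, 0.6, 0, 4.5, 0, 0, 0, 0])

```text
clock: 10.02
eef_pos: [0.6809, -0.163, 0.0142]
tool_rot: [0.623, 0.782, 0.0, 0.0]
ft_force: [0.5, 0.3, -0.3]
grip_width: 0.0497
grasp_force: 62.2
```

Emit:
carry_out(increments=[4.5, 0, 0, 0.1, 0, 4.5, 0, 0, 0, 0, 4.5, 0, 0, 0, 0, 4.5, 0, 0, 0, 0, 4.5, 0, 0, 0, 0])

```text
clock: 10.65
eef_pos: [0.6809, -0.163, 0.0141]
tool_rot: [0.623, 0.782, 0.0, 0.0]
ft_force: [-2.5, -0.7, 5.9]
grip_width: 0.0498
grasp_force: 62.9
```

```bash
python3 -c "
from plan import *
plan(*F(0,-66),14,fa,4.5,4)"
```

```text
sd [0. 0. 0.]
t 10.75 at [ 680.9 -163.    14.1] yaw 0.226 F [-2.5  1.   4.9] w 49.7 gf 62.9
per row mm 0.23948746128773682 turn 0.00012008689062381617
[4.5, 0.02, 0.01, 0.0, 0.0]
[4.5, 0.02, 0.01, 0.0, 0.0]
[4.5, 0.02, 0.01, 0.0, 0.0]
[4.5, 0.02, 0.01, 0.0, 0.0]
```

Emit:
carry_out(increments=[6.2, 0, 0, 0, 0, 6.2, 0, 0, 0, 0, 6.2, 0, 0, 0, 0, 6.2, 0, 0, -2, 0, 6.2, 0, 0, -4, 0])

```text
clock: 11.38
eef_pos: [0.6789, -0.1624, 0.0709]
tool_rot: [0.623, 0.782, -0.001, -0.003]
ft_force: [1.0, 0.8, 0.5]
grip_width: 0.0623
grasp_force: 0.0
```

Emit:
carry_out(increments=[6.8, 0, 0, -5, 0, 6.8, 1, -4, -2, 0, 6.8, 1, -5, 0, 0, 6.8, 1, -5, 0, 0, 6.8, 0, 0, 0, 0])

```text
clock: 12.0
eef_pos: [0.5321, -0.1644, 0.1422]
tool_rot: [0.623, 0.782, -0.001, -0.003]
ft_force: [0.6, 0.1, 0.2]
grip_width: 0.0677
grasp_force: 0.0
```

Run:
```python
from plan import *
plan(460.2,236.5,100,.25,6.8,7)
for n in("scene","top"):
    c=bot.camera(n)
    for k in("dots_center","diamond_center"):
        s=bot.regions_of(c,k)[0]
        P,u,v=cloud(c,s["mask"]); zt=np.percentile(P[:,2],90); Q=P[P[:,2]>zt-.005]
        rc=cv2.minAreaRect((Q[:,:2]*1000).astype(np.float32)); print(n,k,round(s["p"],2),np.round(rc[0],1),np.round(rc[1],1),round(rc[2],1),round(zt*1000,1))
```

```text
sd [2.4 0.4 0.7]
t 12.1 at [ 535.2 -164.9  143.1] yaw 0.226 F [ 0.  -0.3  0.5] w 67.9 gf 0.0
per row mm 58.658681378171586 turn -0.00349712288008362
[6.8, 5.83, 0.24, 0.62, -0.003]
[6.8, 5.83, 0.26, 0.62, -0.003]
[6.8, 5.83, 0.28, 0.62, -0.003]
[6.8, 5.83, 0.3, 0.62, -0.003]
[6.8, 5.82, 0.32, 0.62, -0.003]
[6.8, 5.82, 0.34, 0.62, -0.003]
[6.8, 5.82, 0.36, 0.62, -0.003]
scene dots_center 0.94 [ 679.3 -162.9] [52.4 39.2] 13.6 22.3
scene diamond_center 0.82 [457.6 235.8] [42.8 31.9] 15.9 26.9
top dots_center 0.91 [ 680.9 -161.6] [52.6 41.1] 12.8 23.8
top diamond_center 0.58 [460.9 237.8] [45.  32.2] 13.8 29.0
```

Emit:
carry_out(increments=[6.8, 5.8, 0.25, 0.6, 0, 6.8, 5.8, 0.25, 0.6, 0, 6.8, 5.8, 0.3, 0.6, -0.01, 6.8, 5.8, 0.3, 0.6, -0.01, 6.8, 5.8, 0.3, 0.6, -0.01])

```text
clock: 13.02
eef_pos: [0.485, 0.1225, 0.1132]
tool_rot: [0.611, 0.792, 0.0, 0.0]
ft_force: [-0.1, -0.0, 0.1]
grip_width: 0.0679
grasp_force: 0.0
```

Emit:
carry_out(increments=[6.8, 5.8, 0.3, 0.6, -0.01, 6.8, 5.8, 0.3, 0.6, 0, 6.8, 0, 0, 0, 0, 6.8, 0, 0, 0, 0, 6.8, 0, 0, 0, 0])

```text
clock: 13.65
eef_pos: [0.4611, 0.2329, 0.1014]
tool_rot: [0.608, 0.794, -0.0, 0.0]
ft_force: [0.5, 0.7, 0.1]
grip_width: 0.0679
grasp_force: 0.0
```

```bash
python3 plan.py 460 236.5 17 .26 6.8 4
```

```text
sd [0.  0.1 0. ]
t 13.75 at [461.1 232.8 101.4] yaw 0.263 F [-0.4  0.1  0.5] w 68.1 gf 0.0
per row mm 21.12832530298356 turn 0.0008729263074707116
[6.8, 0.1, -0.0, 2.11, 0.001]
[6.8, 0.1, -0.0, 2.11, 0.001]
[6.8, 0.1, -0.0, 2.11, 0.001]
[6.8, 0.1, -0.0, 2.11, 0.001]
```

Emit:
carry_out(increments=[6.8, 0.1, 0, 2.1, 0, 6.8, 0.1, 0, 2.1, 0, 6.8, 0.1, 0, 2.1, 0, 6.8, 0.1, 0, 2.1, 0, 6.8, 0, 0, 0, 0])

```text
clock: 14.38
eef_pos: [0.4584, 0.2362, 0.016]
tool_rot: [0.608, 0.794, -0.002, -0.001]
ft_force: [-0.4, -0.5, 0.1]
grip_width: 0.068
grasp_force: 0.0
```

Emit:
carry_out(increments=[4, 0, 0, 0, 0, 4, 0, 0, 0, 0, 4, 0, 0, 0, 0, 4, 0, 0, 0, 0, 4, 0, 0, 0, 0])

```text
clock: 15.0
eef_pos: [0.4608, 0.2382, 0.0188]
tool_rot: [0.607, 0.795, 0.001, 0.001]
ft_force: [0.2, -2.4, 6.7]
grip_width: 0.0427
grasp_force: 61.4
```

Emit:
carry_out(increments=[4, 0, 0, -1, 0, 4, 0, 0, -3, 0, 4, 0, 0, -4, 0, 4, 0, 0, -4, 0, 4, 0, 0, 0, 0])

```text
clock: 15.62
eef_pos: [0.4617, 0.2392, 0.1414]
tool_rot: [0.607, 0.795, 0.004, 0.002]
ft_force: [0.0, -0.0, 0.1]
grip_width: 0.043
grasp_force: 60.9
```

```bash
python3 plan.py 530 -100 140 .2255 4 6
```

```text
sd [1.  0.5 1.5]
t 15.72 at [460.5 238.5 139.4] yaw 0.266 F [-0.8  0.5 -1.1] w 42.8 gf 60.9
per row mm 57.597109342776754 turn 0.006764590758425948
[4.0, -5.75, -0.37, -0.01, 0.007]
[4.0, -5.75, -0.33, -0.01, 0.007]
[4.0, -5.75, -0.29, -0.01, 0.007]
[4.0, -5.75, -0.25, -0.01, 0.007]
[4.0, -5.76, -0.21, -0.01, 0.007]
[4.0, -5.76, -0.17, -0.01, 0.007]
```

Emit:
carry_out(increments=[4, -5.75, -0.35, 0, 0.01, 4, -5.75, -0.35, 0, 0.01, 4, -5.75, -0.3, 0, 0.01, 4, -5.75, -0.25, 0, 0.01, 4, -5.75, -0.2, 0, 0])

```text
clock: 16.35
eef_pos: [0.5142, -0.0461, 0.1355]
tool_rot: [0.623, 0.782, -0.001, -0.002]
ft_force: [0.9, 0.4, -0.3]
grip_width: 0.0431
grasp_force: 60.9
```

Emit:
carry_out(increments=[4, -5.75, 0, 0, 0, 4, 0, 3, 0, 0, 4, 0, 4, 0, 0, 4, 0, 4, 0, 0, 4, 0, 2, 0, 0])

```text
clock: 16.98
eef_pos: [0.6554, -0.0709, 0.1345]
tool_rot: [0.623, 0.782, -0.001, -0.002]
ft_force: [-0.6, -0.7, -0.2]
grip_width: 0.0426
grasp_force: 60.9
```

```bash
python3 -c "
from plan import *
plan(*F(0,-29),45,fa,4,4)"
```

```text
sd [0.8 0.3 0.1]
t 17.07 at [655.9 -70.5 134.3] yaw 0.227 F [-0.2  0.2 -1.1] w 43.1 gf 60.9
per row mm 26.618607657775865 turn 0.00043408407724798703
[4, -1.45, 0.1, 2.23, 0.0]
[4, -1.44, 0.1, 2.23, 0.0]
[4, -1.44, 0.1, 2.23, 0.0]
[4, -1.44, 0.1, 2.23, 0.0]
```

Emit:
carry_out(increments=[4, -1.45, 0.1, 2.2, 0, 4, -1.45, 0.1, 2.2, 0, 4, -1.45, 0.1, 2.2, 0, 4, -1.45, 0.1, 2.2, 0, 4, 0, 0, 0, 0])

```text
clock: 17.7
eef_pos: [0.6698, -0.1283, 0.0459]
tool_rot: [0.624, 0.782, -0.001, -0.002]
ft_force: [-0.2, 0.4, 0.4]
grip_width: 0.043
grasp_force: 60.9
```

Emit:
carry_out(increments=[4, 0, 0, 0, 0, 4, 0, 0, 0, 0, 4, 0, 0, 0, 0, 4, 0, 0, 0, 0, 4, 0, 0, 0, 0])

```text
clock: 18.32
eef_pos: [0.672, -0.1269, 0.0496]
tool_rot: [0.623, 0.782, 0.0, 0.0]
ft_force: [0.1, 0.7, -0.9]
grip_width: 0.0431
grasp_force: 60.9
```

```bash
cat > rect.py <<'E'
from plan import *
def toF(p):
    d=np.array(p)-f; return np.array([d@[np.cos(fa),np.sin(fa)],d@[-np.sin(fa),np.cos(fa)]])
def rects(ks):
  for n in("scene","top"):
    c=bot.camera(n)
    for k in ks:
        for s in bot.regions_of(c,k)[:1]:
            P,u,v=cloud(c,s["mask"]); zt=np.percentile(P[:,2],90); Q=P[P[:,2]>zt-.005]
            rc=cv2.minAreaRect((Q[:,:2]*1000).astype(np.float32)); print(n,k,round(s["p"],2),np.round(rc[0],1),"F",np.round(toF(rc[0]),1),np.round(rc[1],1),round(rc[2],1),"top",round(zt*1000,1))
        for a in bot.place_of(c,k)[:1]: print("   pt",round(a["p"],2),np.round(w(c,a["xyz"])*1000,1),"F",np.round(toF((w(c,a["xyz"])*1000)[:2]),1))
E
python3 -c "
from rect import *
plan(*F(0,-29),18,fa,4,4)
rects(['diamond_center','dots_center'])"
```

```text
sd [0.  0.1 0.1]
t 18.43 at [ 671.9 -127.    49.5] yaw 0.226 F [ 0.3  0.  -0.4] w 42.8 gf 60.9
per row mm 7.884684444993081 turn 0.0001528973369936404
[4, 0.02, 0.03, 0.79, 0.0]
[4, 0.02, 0.03, 0.79, 0.0]
[4, 0.02, 0.03, 0.79, 0.0]
[4, 0.02, 0.03, 0.79, 0.0]
scene diamond_center 0.74 [ 657.3 -141.4] F [-18.5 -40.6] [71.  12.2] 7.9 top 57.4
   pt 0.71 [ 670.3 -130.1   45.9] F [ -3.3 -32.5]
scene dots_center 0.91 [ 680.  -162.9] F [ -1.2 -66.6] [53.3 39.9] 12.3 top 22.2
   pt 0.69 [ 679.2 -162.    13.8] F [ -1.8 -65.6]
top diamond_center 0.58 [ 669.6 -121.7] F [ -2.1 -24.1] [47.2 24.2] 3.7 top 58.9
   pt 0.79 [ 672.9 -131.3   45.5] F [ -1.  -34.2]
```

Emit:
carry_out(increments=[4, 0.1, 0, 0, 0, 4, 0.1, 0.05, 0.8, 0, 4, 0.1, 0.05, 0.8, 0, 4, 0, 0, 0.8, 0, 4, 0, 0, 0.6, 0])

```text
clock: 19.55
eef_pos: [0.6717, -0.1238, 0.0182]
tool_rot: [0.623, 0.782, -0.0, -0.001]
ft_force: [0.0, -0.2, -0.6]
grip_width: 0.0429
grasp_force: 60.9
```

Emit:
carry_out(increments=[4, 0, 0, 0.1, 0, 4, 0, 0, 0.1, 0, 4, 0, 0, 0, 0, 4, 0, 0, 0, 0, 4, 0, 0, 0, 0])

```text
clock: 20.18
eef_pos: [0.6723, -0.1239, 0.0176]
tool_rot: [0.623, 0.782, 0.0, 0.0]
ft_force: [-0.2, 0.1, -0.1]
grip_width: 0.0427
grasp_force: 60.9
```

```bash
python3 -c "
from rect import *
plan(*F(0,-27),15,fa,4,4)
rects(['diamond_center'])"
```

```text
sd [0. 0. 0.]
t 20.27 at [ 672.3 -123.9   17.5] yaw 0.226 F [-0.  -0.5 -0.8] w 43.0 gf 60.9
per row mm 0.6266812793492864 turn 0.00012960336797673833
[4, -0.0, 0.0, 0.06, 0.0]
[4, -0.0, 0.0, 0.06, 0.0]
[4, -0.0, 0.0, 0.06, 0.0]
[4, -0.0, 0.0, 0.06, 0.0]
scene diamond_center 0.5 [ 667.  -135.1] F [ -7.7 -36.6] [26.8 51.6] 69.7 top 25.8
   pt 0.58 [ 671.1 -122.8   13.4] F [ -1.  -25.5]
top diamond_center 0.79 [ 667.2 -118.2] F [ -3.7 -20.2] [50.4 24.4] 8.7 top 28.0
```

Lower the last bit, release and rise; then on to the wheel stamp.

Emit:
carry_out(increments=[4, 0, 0, 0.1, 0, 4, 0, 0, 0.1, 0, 4, 0, 0, 0, 0, 4, 0, 0, 0, 0, 4, 0, 0, 0, 0])

```text
clock: 21.2
eef_pos: [0.6722, -0.124, 0.0159]
tool_rot: [0.623, 0.782, 0.0, 0.0]
ft_force: [-2.7, 0.1, 5.5]
grip_width: 0.0429
grasp_force: 61.5
```

Emit:
carry_out(increments=[5.6, 0, 0, 0, 0, 5.6, 0, 0, 0, 0, 5.6, 0, 0, 0, 0, 5.6, 0, 0, -2, 0, 5.6, 0, 0, -4, 0])

```text
clock: 21.82
eef_pos: [0.6702, -0.1235, 0.073]
tool_rot: [0.623, 0.782, -0.001, -0.003]
ft_force: [0.4, -0.2, 0.4]
grip_width: 0.056
grasp_force: 0.0
```

Emit:
carry_out(increments=[7.5, 0, 0, -5, 0, 7.5, 0, -4, -1, 0, 7.5, 0, -5, 0, 0, 7.5, 0, -5, 0, 0, 7.5, 0, -3, 0, 0])

```text
clock: 22.45
eef_pos: [0.504, -0.1623, 0.1353]
tool_rot: [0.623, 0.782, -0.0, -0.0]
ft_force: [0.8, -0.0, 0.4]
grip_width: 0.0752
grasp_force: 0.0
```

```bash
python3 -c "
from rect import *
plan(447.4,285.3,100,.24,7.5,8)
rects(['diamond_center','dots_center','wheel_center'])"
```

```text
sd [1.4 0.2 0.1]
t 22.55 at [ 502.6 -162.5  135.3] yaw 0.224 F [ 0.6  0.1 -0.7] w 75.0 gf 0.0
per row mm 56.56548137325821 turn -0.0020233132528608144
[7.5, 5.61, 0.57, 0.44, -0.002]
[7.5, 5.61, 0.58, 0.44, -0.002]
[7.5, 5.61, 0.59, 0.44, -0.002]
[7.5, 5.61, 0.6, 0.44, -0.002]
[7.5, 5.61, 0.61, 0.44, -0.002]
[7.5, 5.6, 0.63, 0.44, -0.002]
[7.5, 5.6, 0.64, 0.44, -0.002]
[7.5, 5.6, 0.65, 0.44, -0.002]
scene diamond_center 0.54 [ 488.4 -186. ] F [-193.2  -46.3] [19.5  7.5] 31.5 top 226.5
   pt 0.66 [ 670.3 -125.2   14.8] F [ -2.3 -27.7]
scene dots_center 0.74 [ 679.6 -163.1] F [ -1.7 -66.7] [53.9 39.5] 13.2 top 22.4
   pt 0.69 [ 679.  -161.1   11.8] F [ -1.8 -64.6]
scene wheel_center 0.91 [446.1 284.8] F [-129.2  422. ] [60.  22.8] 14.3 top 24.8
   pt 0.71 [447.9 285.7  14. ] F [-127.2  422.6]
top diamond_center 0.98 [ 671.1 -123.3] F [ -1. -26.] [43.2 34.4] 11.6 top 25.9
   pt 0.96 [ 672.3 -125.    11.8] F [ -0.2 -28. ]
top dots_center 0.67 [ 680.4 -160.8] F [ -0.4 -64.7] [52.3 44.3] 12.1 top 23.8
   pt 0.68 [ 683.8 -162.    13.8] F [  2.7 -66.6]
top wheel_center 0.74 [448.6 286.4] F [-126.3  423.1] [59.7 22.4] 14.2 top 27.2
   pt 0.97 [447.6 285.5  18.9] F [-127.5  422.4]
```

Emit:
carry_out(increments=[7.5, 5.6, 0.6, 0.4, 0, 7.5, 5.6, 0.6, 0.4, 0, 7.5, 5.6, 0.6, 0.4, 0, 7.5, 5.6, 0.6, 0.4, -0.01, 7.5, 5.6, 0.6, 0.4, -0.01])

```text
clock: 23.88
eef_pos: [0.4723, 0.1193, 0.1155]
tool_rot: [0.615, 0.789, 0.0, 0.0]
ft_force: [0.7, 0.2, 0.0]
grip_width: 0.0748
grasp_force: 0.0
```

Emit:
carry_out(increments=[7.5, 5.6, 0.6, 0.4, 0, 7.5, 5.6, 0.6, 0.4, 0, 7.5, 5.6, 0.6, 0.4, 0, 7.5, 0, 0, 0, 0, 7.5, 0, 0, 0, 0])

```text
clock: 24.5
eef_pos: [0.4487, 0.2846, 0.1031]
tool_rot: [0.615, 0.789, -0.0, 0.0]
ft_force: [-0.2, -0.9, 0.2]
grip_width: 0.0749
grasp_force: 0.0
```

```bash
python3 plan.py 447.4 285.6 16.5 .245 7.5 4
```

```text
sd [0.2 0.4 0.1]
t 24.6 at [448.9 284.  103.2] yaw 0.244 F [ 0.4  0.1 -0. ] w 75.2 gf 0.0
per row mm 21.684474699457343 turn -0.00014876561057108884
[7.5, 0.05, -0.03, 2.17, -0.0]
[7.5, 0.05, -0.03, 2.17, -0.0]
[7.5, 0.05, -0.03, 2.17, -0.0]
[7.5, 0.05, -0.03, 2.17, -0.0]
```

Emit:
carry_out(increments=[7.5, 0.05, 0, 2.2, 0, 7.5, 0, 0, 2.2, 0, 7.5, 0, 0, 2.2, 0, 7.5, 0, 0, 2.1, 0, 7.5, 0, 0, 0, 0])

```text
clock: 25.22
eef_pos: [0.4479, 0.2829, 0.015]
tool_rot: [0.616, 0.788, -0.002, -0.001]
ft_force: [-0.5, 0.6, -0.0]
grip_width: 0.075
grasp_force: 0.0
```

```bash
python3 plan.py 447.4 285.6 16.5 .245 7.5 1
```

```text
sd [0.6 0.6 0.8]
t 25.32 at [448.7 283.7  16. ] yaw 0.244 F [-1.1 -0.3  0.2] w 75.0 gf 0.0
per row mm 2.35080366822717 turn -0.0008554180174598081
[7.5, 0.21, -0.08, -0.05, -0.001]
```

Emit:
carry_out(increments=[7.5, 0.1, 0, 0, 0, 5.5, 0, 0, 0, 0, 5.5, 0, 0, 0, 0, 5.5, 0, 0, 0, 0, 5.5, 0, 0, 0, 0])

```text
clock: 25.95
eef_pos: [0.4494, 0.2868, 0.0181]
tool_rot: [0.615, 0.789, 0.001, 0.001]
ft_force: [-0.9, -1.8, 7.3]
grip_width: 0.0571
grasp_force: 62.2
```

Emit:
carry_out(increments=[5.5, 0, 0, 0, 0, 5.5, 0, 0, -1, 0, 5.5, 0, 0, -3, 0, 5.5, 0, 0, -4, 0, 5.5, 0, 0, -4, 0])

```text
clock: 26.58
eef_pos: [0.4484, 0.2863, 0.138]
tool_rot: [0.615, 0.789, 0.0, 0.0]
ft_force: [0.4, 0.4, -0.3]
grip_width: 0.0575
grasp_force: 63.8
```

Emit:
carry_out(increments=[5.5, -5.8, 0, 0, 0, 5.5, -5.8, 0, 0, 0, 5.5, -5.8, 0, 0, 0.01, 5.5, -5.8, 0, 0, 0.01, 5.5, -5.8, 0, 0, 0])

```text
clock: 27.2
eef_pos: [0.518, 0.0029, 0.1372]
tool_rot: [0.623, 0.782, 0.001, 0.001]
ft_force: [1.2, 0.3, -0.2]
grip_width: 0.0572
grasp_force: 63.8
```

```bash
python3 -c "
from rect import *
plan(*F(-130,3),140,fa,5.5,3)
plan(*F(0,3),140,fa,5.5,3)
"
```

```text
sd [0.6 2.8 0.1]
t 27.3 at [ 5.187e+02 -5.000e-01  1.372e+02] yaw 0.218 F [ 0.4 -0.7 -1. ] w 57.3 gf 63.8
per row mm 41.672063904744554 turn -0.002396417948679138
[5.5, -4.16, -0.23, -0.09, -0.002]
[5.5, -4.16, -0.24, -0.09, -0.002]
[5.5, -4.16, -0.25, -0.09, -0.002]
sd [0.5 1.7 0.2]
t 27.4 at [518.1   1.7 136.9] yaw 0.223 F [-0.4  0.4 -0.4] w 57.2 gf 63.8
per row mm 58.75867322602172 turn -0.00077699109263533
[5.5, -4.22, 4.08, -0.1, -0.001]
[5.5, -4.23, 4.08, -0.1, -0.001]
[5.5, -4.23, 4.08, -0.1, -0.001]
```

Emit:
carry_out(increments=[5.5, -6.1, 0, 0, 0, 5.5, -6.1, 0.5, 0, 0, 5.5, -0.5, 4, 0, 0, 5.5, 0, 4, 0, 0, 5.5, 0, 3.7, 0, 0])

```text
clock: 28.02
eef_pos: [0.6661, -0.0894, 0.1365]
tool_rot: [0.622, 0.783, 0.0, -0.0]
ft_force: [-0.0, -0.2, -0.2]
grip_width: 0.057
grasp_force: 63.8
```

Emit:
carry_out(increments=[5.5, 0, 0, 2, 0, 5.5, 0, 0, 4, 0, 5.5, 0, 0, 3, 0, 5.5, 0, 0, 0, 0, 5.5, 0, 0, 0, 0])

```text
clock: 28.65
eef_pos: [0.6658, -0.0905, 0.0477]
tool_rot: [0.622, 0.783, 0.001, 0.001]
ft_force: [1.0, -1.4, 0.6]
grip_width: 0.0572
grasp_force: 63.9
```

```bash
python3 -c "
from rect import *
plan(*F(0,3),18,fa,5.5,3)
rects(['wheel_center','diamond_center'])
"
```

```text
sd [0.3 0.3 0.4]
t 28.75 at [666.2 -90.9  48.3] yaw 0.227 F [-0.6  0.5 -0.4] w 56.7 gf 63.9
per row mm 10.176979935839208 turn 0.000458999443913329
[5.5, -0.12, -0.05, 1.01, 0.0]
[5.5, -0.12, -0.05, 1.01, 0.0]
[5.5, -0.12, -0.05, 1.01, 0.0]
scene wheel_center 0.6 [ 661.  -104.1] F [-6.6 -5.1] [68.5 16.9] 3.1 top 56.0
   pt 0.66 [666.6 -89.7  40.4] F [2.1 7.8]
scene diamond_center 0.77 [ 672.5 -125. ] F [ -0.1 -28. ] [48.8 31.8] 11.9 top 24.1
   pt 0.68 [ 670.2 -122.2   12.3] F [ -1.7 -24.8]
   pt 0.66 [434.2 -79.6   8.5] F [-222.2   69.6]
   pt 0.66 [ 664.4 -101.4    1.8] F [-2.7 -3.2]
```

Emit:
carry_out(increments=[5.5, -0.15, -0.05, 0.5, 0, 5.5, -0.1, -0.05, 1, 0, 5.5, 0, 0, 1, 0, 5.5, 0, 0, 0.5, 0, 5.5, 0, 0, 0, 0])

```text
clock: 29.88
eef_pos: [0.6642, -0.0944, 0.0158]
tool_rot: [0.623, 0.782, -0.0, -0.0]
ft_force: [0.8, -0.2, 0.1]
grip_width: 0.0574
grasp_force: 63.9
```

Emit:
carry_out(increments=[5.5, 0, 0, 0.1, 0, 5.5, 0, 0, 0.1, 0, 5.5, 0, 0, 0.05, 0, 5.5, 0, 0, 0, 0, 5.5, 0, 0, 0, 0])

```text
clock: 30.5
eef_pos: [0.6647, -0.0945, 0.0152]
tool_rot: [0.623, 0.782, 0.0, 0.0]
ft_force: [-2.4, -0.1, 6.4]
grip_width: 0.057
grasp_force: 64.8
```

```bash
python3 -c "
from rect import *
plan(*F(0,-5),15,fa,5.5,3)
rects(['wheel_center'])
"
```

```text
sd [0. 0. 0.]
t 30.6 at [664.6 -94.5  15.2] yaw 0.226 F [-2.4 -0.2  5.8] w 57.1 gf 64.8
per row mm 2.852286335683745 turn 0.00017078974286273882
[5.5, -0.28, 0.03, 0.01, 0.0]
[5.5, -0.28, 0.03, 0.01, 0.0]
[5.5, -0.28, 0.03, 0.01, 0.0]
   pt 0.41 [662.4 -97.6  12.6] F [-3.8  1. ]
top wheel_center 0.46 [662.  -87.9] F [-2.  10.5] [58.5 17.3] 4.8 top 23.5
   pt 0.46 [664.3 -93.5  14. ] F [-1.   4.6]
```

Emit:
carry_out(increments=[5.5, 0, 0, -0.05, 0, 5.5, -0.15, 0, 0, 0, 5.5, -0.15, 0, 0, 0, 5.5, -0.15, 0, 0, 0, 5.5, -0.15, 0, 0, 0])

```text
clock: 31.52
eef_pos: [0.6664, -0.0988, 0.0152]
tool_rot: [0.622, 0.783, 0.001, -0.0]
ft_force: [-1.3, 3.7, 6.5]
grip_width: 0.0572
grasp_force: 64.7
```

```bash
python3 -c "
from rect import *
plan(*F(0,-5),15,fa,5.5,3)
"
```

```text
sd [0.  0.1 0. ]
t 31.62 at [666.5 -98.9  15.2] yaw 0.227 F [-2.   3.6  6.3] w 57.4 gf 64.7
per row mm 1.2570164783744617 turn 0.0005098895974402495
[5.5, -0.13, 0.0, 0.01, 0.001]
[5.5, -0.13, 0.0, 0.01, 0.001]
[5.5, -0.13, 0.0, 0.01, 0.001]
```

Emit:
carry_out(increments=[5.5, -0.1, 0, 0, 0, 5.5, -0.1, 0, 0, 0, 5.5, -0.1, 0, 0, 0, 5.5, 0, 0, 0, 0, 5.5, 0, 0, 0, 0])

```text
clock: 32.25
eef_pos: [0.6673, -0.1017, 0.0152]
tool_rot: [0.622, 0.783, 0.002, -0.0]
ft_force: [-1.2, 3.1, 5.9]
grip_width: 0.0574
grasp_force: 64.7
```

```bash
python3 -c "
from rect import *
plan(*F(0,-5),15,fa,5.5,3)
c=bot.camera('top'); cv2.imwrite('pics/t2.png',cv2.resize(c['pixels'][90:200,350:480],None,fx=5,fy=5,interpolation=cv2.INTER_CUBIC))
"
```

```text
sd [0. 0. 0.]
t 32.35 at [ 667.3 -101.7   15.2] yaw 0.227 F [0.1 4.  5.3] w 57.3 gf 64.7
per row mm 0.2965571697326515 turn 0.0005711679763344968
[5.5, -0.03, -0.0, 0.01, 0.001]
[5.5, -0.03, -0.0, 0.01, 0.001]
[5.5, -0.03, -0.0, 0.01, 0.001]
```

View pics/t2.png

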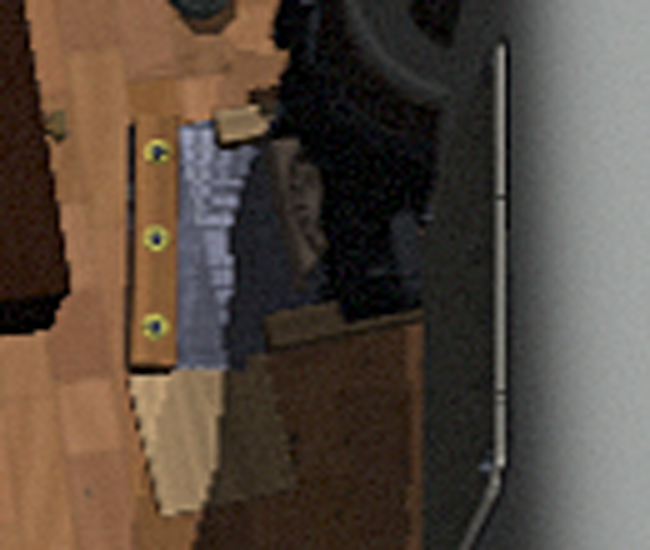

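Emit:
carry_out(increments=[6.6, 0, 0, 0, 0, 6.6, 0, 0, 0, 0, 6.6, 0, 0, 0, 0, 6.6, 0, 0, -2, 0, 6.6, 0, 0, -4, 0])

```text
clock: 33.02
eef_pos: [0.6644, -0.1032, 0.0721]
tool_rot: [0.623, 0.782, -0.002, -0.003]
ft_force: [0.0, -0.6, 0.3]
grip_width: 0.0659
grasp_force: 0.0
```

Emit:
carry_out(increments=[7.8, 0, 0, -5, 0, 7.8, 0, -2, -5, 0, 7.8, 0, -2, -1, 0, 7.8, 0, 0, 0, 0, 7.8, 0, 0, 0, 0])

```text
clock: 33.65
eef_pos: [0.6274, -0.1122, 0.1832]
tool_rot: [0.623, 0.782, -0.0, -0.001]
ft_force: [-0.9, 0.3, -0.4]
grip_width: 0.0779
grasp_force: 0.0
```

```bash
python3 -c "
from rect import *
plan(632,259,180,.05,7.8,7)
rects(['wheel_center','diamond_center','dots_center','spacer_center'])
"
```

```text
sd [0.  0.1 0.3]
t 33.75 at [ 627.4 -112.   182.9] yaw 0.226 F [-0.6  0.4  0.4] w 77.9 gf 0.0
per row mm 53.01271556343785 turn 0.02517846947827142
[7.8, 5.15, 1.25, 0.04, 0.025]
[7.8, 5.18, 1.12, 0.04, 0.025]
[7.8, 5.21, 0.99, 0.04, 0.025]
[7.8, 5.23, 0.86, 0.04, 0.025]
[7.8, 5.25, 0.73, 0.04, 0.025]
[7.8, 5.27, 0.6, 0.04, 0.025]
[7.8, 5.28, 0.46, 0.04, 0.025]
scene wheel_center 0.87 [ 666.9 -103.2] F [-0.6 -5.5] [60.8 22.1] 12.0 top 22.4
   pt 0.82 [ 664.6 -105.8   12.6] F [-3.5 -7.5]
scene diamond_center 0.76 [ 671.8 -128.8] F [ -1.6 -31.6] [49.4 31.8] 14.1 top 24.1
   pt 0.78 [ 671.9 -130.2   14.9] F [ -1.8 -32.9]
scene dots_center 0.87 [ 680.4 -164.2] F [ -1.1 -68. ] [53.3 39.3] 12.9 top 22.3
   pt 0.83 [ 682.8 -166.9   12.5] F [  0.6 -71.2]
scene spacer_center 0.55 [632.4 257.8] F [ 46.5 354.1] [62.8 23.2] 4.0 top 28.4
   pt 0.8 [630.6 259.7  11.8] F [ 45.1 356.4]
top wheel_center 0.73 [ 667.5 -100.5] F [ 0.5 -3. ] [60.5 22.7] 12.9 top 24.1
   pt 0.73 [ 668.7 -104.    14. ] F [ 0.9 -6.7]
top diamond_center 0.87 [ 673.2 -127.8] F [ -0.  -30.8] [45.2 32.7] 12.7 top 26.0
   pt 0.88 [ 672.7 -132.    11.5] F [ -1.4 -34.9]
top dots_center 0.93 [ 679.1 -158.9] F [ -1.2 -62.5] [51.5 29.1] 11.2 top 24.1
   pt 0.74 [ 681.9 -163.9   11.6] F [  0.4 -68. ]
top spacer_center 0.67 [633.7 259.5] F [ 48.1 355.5] [62.3 21.8] 2.9 top 31.0
   pt 0.98 [634.7 261.3  14. ] F [ 49.5 357. ]
```

Row nearly closed: wheel at −5, diamond at −32, dots at −68. Now the spacer.

Emit:
carry_out(increments=[7.8, 5.15, 1.3, 0, 0.025, 7.8, 5.2, 1.1, 0, 0.025, 7.8, 5.2, 1, 0, 0.025, 7.8, 5.2, 0.9, 0, 0.025, 7.8, 5.25, 0.75, 0, 0.025])

```text
clock: 35.28
eef_pos: [0.6316, 0.1544, 0.1845]
tool_rot: [0.671, 0.742, 0.0, 0.0]
ft_force: [0.2, -0.4, 0.3]
grip_width: 0.0778
grasp_force: 0.0
```

Emit:
carry_out(increments=[7.8, 5.25, 0.6, 0, 0.025, 7.8, 5.3, 0.45, 0, 0.025, 7.8, 0, 0, 2, 0, 7.8, 0, 0, 3, 0, 7.8, 0, 0, 3, 0])

```text
clock: 35.9
eef_pos: [0.6328, 0.2593, 0.1036]
tool_rot: [0.689, 0.725, 0.0, 0.0]
ft_force: [-0.1, -0.1, 0.2]
grip_width: 0.0781
grasp_force: 0.0
```

Emit:
carry_out(increments=[7.8, 0, 0, 2, 0, 7.8, 0, 0, 0, 0, 7.8, 0, 0, 0, 0, 7.8, 0, 0, 0, 0, 7.8, 0, 0, 0, 0])

```text
clock: 36.52
eef_pos: [0.6335, 0.259, 0.0855]
tool_rot: [0.689, 0.725, 0.001, 0.0]
ft_force: [-0.7, -0.3, -0.0]
grip_width: 0.0779
grasp_force: 0.0
```

```bash
python3 -c "
from rect import *
plan(632.8,259.2,13,.055,7.8,4)
rects(['spacer_center'])
"
```

```text
sd [0.1 0.  0.2]
t 36.62 at [633.3 259.   85.3] yaw 0.051 F [ 0.4 -0.3 -0.2] w 78.1 gf 0.0
per row mm 18.072431123107076 turn -0.0010170475543931357
[7.8, 0.01, -0.01, 1.81, -0.001]
[7.8, 0.01, -0.01, 1.81, -0.001]
[7.8, 0.01, -0.01, 1.81, -0.001]
[7.8, 0.01, -0.01, 1.81, -0.001]
scene spacer_center 0.8 [630.8 258.6] F [ 45.  355.2] [60.6 22.5] 4.1 top 28.6
   pt 0.8 [632.  259.5  12.3] F [ 46.4 355.8]
top spacer_center 0.33 [ 667.4 -101.1] F [ 0.3 -3.6] [60.3 23.2] 13.3 top 23.9
```

Emit:
carry_out(increments=[7.8, 0, 0, 1.8, 0, 7.8, 0, 0, 1.8, 0, 7.8, 0, 0, 1.8, 0, 7.8, 0, 0, 1.8, 0, 7.8, 0, 0, 0, 0])

```text
clock: 37.55
eef_pos: [0.6309, 0.258, 0.0093]
tool_rot: [0.689, 0.725, -0.002, -0.001]
ft_force: [-0.6, -0.9, 0.1]
grip_width: 0.078
grasp_force: 0.0
```

Emit:
carry_out(increments=[5.7, 0, 0, 0, 0, 5.7, 0, 0, 0, 0, 5.7, 0, 0, 0, 0, 5.7, 0, 0, 0, 0, 5.7, 0, 0, 0, 0])

```text
clock: 38.17
eef_pos: [0.6334, 0.259, 0.0131]
tool_rot: [0.689, 0.725, 0.001, 0.0]
ft_force: [-0.6, 0.2, 3.2]
grip_width: 0.0604
grasp_force: 67.3
```

Emit:
carry_out(increments=[5.7, 0, 0, -2, 0, 5.7, 0, 0, -4, 0, 5.7, 0, 0, -4, 0, 5.7, 0, 0, -4, 0, 5.7, 0, 0, -3, 0])

```text
clock: 38.8
eef_pos: [0.633, 0.2589, 0.1841]
tool_rot: [0.689, 0.725, 0.001, 0.0]
ft_force: [0.2, -1.0, -0.4]
grip_width: 0.0607
grasp_force: 67.0
```

```bash
python3 -c "
from rect import *
plan(*F(0,23),180,fa,5.7,7)
rects(['spacer_center'])
"
```

```text
sd [0.8 0.3 1.9]
t 38.9 at [634.2 259.4 186.6] yaw 0.051 F [ 0.4  0.2 -0.6] w 60.6 gf 67.0
per row mm 47.96900839390984 turn -0.024931138257175394
[5.7, -4.79, 0.14, 0.09, -0.025]
[5.7, -4.8, 0.02, 0.09, -0.025]
[5.7, -4.79, -0.1, 0.09, -0.025]
[5.7, -4.79, -0.22, 0.09, -0.025]
[5.7, -4.78, -0.34, 0.09, -0.025]
[5.7, -4.77, -0.46, 0.09, -0.025]
[5.7, -4.76, -0.57, 0.09, -0.025]
scene spacer_center 0.95 [634.9 259.5] F [ 49.3 355.2] [62.7 24.5] 5.6 top 202.7
   pt 0.78 [632.4 263.8 184.9] F [ 47.8 359.9]
```

Emit:
carry_out(increments=[5.7, -4.8, 0.15, 0, -0.025, 5.7, -4.8, 0, 0, -0.025, 5.7, -4.8, -0.1, 0, -0.025, 5.7, -4.8, -0.2, 0, -0.025, 5.7, -4.8, -0.35, 0, -0.025])

```text
clock: 39.83
eef_pos: [0.6514, 0.0178, 0.1809]
tool_rot: [0.642, 0.767, -0.001, -0.001]
ft_force: [-0.3, 0.3, 0.0]
grip_width: 0.0603
grasp_force: 67.0
```

Emit:
carry_out(increments=[5.7, -4.8, -0.45, 0, -0.025, 5.7, -4.8, -0.55, 0, -0.025, 5.7, 0, 0, 4, 0, 5.7, 0, 0, 4, 0, 5.7, 0, 0, 4, 0])

```text
clock: 40.45
eef_pos: [0.6593, -0.0771, 0.0598]
tool_rot: [0.623, 0.782, -0.001, -0.001]
ft_force: [0.4, -1.5, 0.3]
grip_width: 0.0604
grasp_force: 67.0
```

Emit:
carry_out(increments=[5.7, 0, 0, 1, 0, 5.7, 0, 0, 0, 0, 5.7, 0, 0, 0, 0, 5.7, 0, 0, 0, 0, 5.7, 0, 0, 0, 0])

```text
clock: 41.08
eef_pos: [0.661, -0.0768, 0.0537]
tool_rot: [0.623, 0.782, 0.001, 0.001]
ft_force: [0.2, -0.4, -0.4]
grip_width: 0.0604
grasp_force: 67.0
```

```bash
python3 -c "
from rect import *
plan(*F(0,21),18,fa,5.7,4)
rects(['spacer_center','wheel_center'])
"
```

```text
sd [0.2 0.  0.3]
t 41.17 at [660.8 -76.8  53.3] yaw 0.226 F [ 0.   0.3 -0.7] w 60.5 gf 67.0
per row mm 8.837173001510708 turn 0.00012978744853042734
[5.7, -0.01, 0.02, 0.88, 0.0]
[5.7, -0.01, 0.02, 0.88, 0.0]
[5.7, -0.01, 0.02, 0.88, 0.0]
[5.7, -0.01, 0.02, 0.88, 0.0]
scene spacer_center 0.57 [651.3 -90.5] F [-13.1  10.4] [51.2  3.1] 16.2 top 68.0
   pt 0.57 [660.4 -72.8  53.3] F [-0.2 25.6]
scene wheel_center 0.75 [ 664.9 -104. ] F [-2.8 -5.8] [58.  20.1] 13.4 top 22.1
   pt 0.93 [ 665.8 -103.1    8.8] F [-1.7 -5.2]
top spacer_center 0.47 [658.9 -69.7] F [-1. 29.] [55.9 12.6] 13.1 top 69.3
   pt 0.84 [658.3 -73.4  50.1] F [-2.3 25.5]
```

Clear of the wheel (needs ≥ 18, at about 21). Lower.

Emit:
carry_out(increments=[5.7, 0, 0, 0.9, 0, 5.7, 0, 0.05, 0.9, 0, 5.7, 0, 0, 0.9, 0, 5.7, 0, 0, 0.8, 0, 5.7, 0, 0, 0, 0])

```text
clock: 42.3
eef_pos: [0.6606, -0.0766, 0.0168]
tool_rot: [0.623, 0.782, -0.0, -0.0]
ft_force: [0.8, -0.3, 0.1]
grip_width: 0.0605
grasp_force: 67.0
```

Emit:
carry_out(increments=[5.7, 0, 0, 0.1, 0, 5.7, 0, 0, 0.1, 0, 5.7, 0, 0, 0.05, 0, 5.7, 0, 0, 0, 0, 5.7, 0, 0, 0, 0])

```text
clock: 42.92
eef_pos: [0.6608, -0.0767, 0.0161]
tool_rot: [0.623, 0.782, 0.0, 0.0]
ft_force: [-2.3, 0.1, 6.6]
grip_width: 0.0599
grasp_force: 67.7
```

```bash
python3 -c "
from rect import *
plan(*F(0,18),16,fa,5.7,4)
"
```

```text
sd [0. 0. 0.]
t 43.02 at [660.8 -76.7  16.1] yaw 0.226 F [-2.6 -0.6  6.2] w 60.4 gf 67.7
per row mm 0.942884722806837 turn 0.00012656998837412559
[5.7, -0.09, 0.02, 0.0, 0.0]
[5.7, -0.09, 0.02, 0.0, 0.0]
[5.7, -0.09, 0.02, 0.0, 0.0]
[5.7, -0.09, 0.02, 0.0, 0.0]
```

Emit:
carry_out(increments=[5.7, 0, 0, -0.05, 0, 5.7, -0.15, 0, 0, 0, 5.7, -0.15, 0, 0, 0, 5.7, -0.1, 0, 0, 0, 5.7, 0, 0, 0, 0])

```text
clock: 43.65
eef_pos: [0.6623, -0.08, 0.0161]
tool_rot: [0.623, 0.782, 0.001, 0.0]
ft_force: [-1.1, 1.5, 5.6]
grip_width: 0.0607
grasp_force: 67.6
```

```bash
python3 -c "
from rect import *
plan(*F(0,17),16,fa,5.7,1)
"
```

```text
sd [0. 0. 0.]
t 43.75 at [662.3 -80.   16.1] yaw 0.226 F [-0.8  1.4  5.4] w 60.3 gf 67.6
per row mm 1.1632104269410197 turn 0.0009458003790876468
[5.7, -0.12, -0.0, 0.01, 0.001]
```

Emit:
carry_out(increments=[6.8, 0, 0, 0, 0, 6.8, 0, 0, 0, 0, 6.8, 0, 0, 0, 0, 6.8, 0, 0, -2, 0, 6.8, 0, 0, -4, 0])

```text
clock: 44.38
eef_pos: [0.6596, -0.0805, 0.0731]
tool_rot: [0.623, 0.782, -0.002, -0.002]
ft_force: [0.9, 0.8, 0.2]
grip_width: 0.068
grasp_force: 0.0
```

Emit:
carry_out(increments=[6, 0, 0, -5, 0, 6, 0, -4, -2, 0, 6, 0, -5, 0, 0, 6, 0, -5, 0, 0, 6, 0, 0, 0, 0])

```text
clock: 45.0
eef_pos: [0.5202, -0.1122, 0.1445]
tool_rot: [0.624, 0.782, -0.001, -0.002]
ft_force: [1.2, 0.2, 1.4]
grip_width: 0.06
grasp_force: 0.0
```

```bash
cat > wed.py <<'E'
from rect import *
from scipy.optimize import minimize
def wedge(n):
    c=bot.camera(n); m=bot.regions_of(c,"wedge_grip")[0]["mask"]
    P,_,_=cloud(c,m); zt=np.percentile(P[:,2],80); Q=P[abs(P[:,2]-zt)<.004][:,:2]*1000
    poly=np.array([[-22,-17],[130,-17],[130,-10],[22,17],[-22,17]],np.float32)
    # fit outline: equal-area overlap via raster
    def mask(p):
        b,s=np.cos(p[2]),np.sin(p[2]); W=poly@np.array([[b,s],[-s,b]])+p[:2]
        d=np.array([cv2.pointPolygonTest(W.astype(np.float32).reshape(-1,1,2),(float(x),float(y)),True) for x,y in H])
        return np.sum(np.maximum(-d,0)**2)
    hull=cv2.convexHull(Q.astype(np.float32))[:,0]; H=Q[::3] 
    r0=bot.place_of(c,"wedge_grip")[0]; p=w(c,r0["xyz"])[:2]*1000; t=Q.mean(0)-p
    # penalise only points outside a slightly shrunk shape -> use symmetric loss on extreme hull points
    def cost(p):
        b,s=np.cos(p[2]),np.sin(p[2]); W=(poly@np.array([[b,s],[-s,b]])+p[:2]).astype(np.float32).reshape(-1,1,2)
        return sum(min(cv2.pointPolygonTest(W,(float(x),float(y)),True)**2,16) for x,y in hull)
    r=min((minimize(cost,[*p,np.arctan2(t[1],t[0])+e],method="Nelder-Mead",options=dict(maxiter=600,initial_simplex=None)) for e in(-.1,0,.1)),key=lambda r:r.fun)
    print(n,"net",np.round(p,1),"fit",np.round(r.x,3),r.fun,len(hull),"F",np.round(toF(r.x[:2]),1),"yawF",round(r.x[2]-fa,3),"ztop",round(zt*1000,1))
E
python3 -c "
from wed import *
wedge('scene');wedge('top')
plan(435.5,-81,120,-.06,6,4)
rects(['wheel_center','diamond_center','dots_center','spacer_center'])
"
```

```text
scene net [434.3 -84.1] fit [430.571 -83.142   1.503] 17.566674644254068 17 F [-226.5   66.9] yawF 1.277 ztop 15.1
top net [436.7 -79.1] fit [432.185 -78.808   1.496] 5.980666448225028 18 F [-224.    70.8] yawF 1.27 ztop 16.8
sd [0.2 0.  0.1]
t 45.4 at [ 526.5 -111.8  145.3] yaw 0.227 F [-0.1  0.4  0.5] w 60.2 gf 0.0
per row mm 24.82895608958684 turn 0.07166427742633508
[6, 1.26, -2.04, 0.63, 0.072]
[6, 1.11, -2.13, 0.63, 0.072]
[6, 0.96, -2.2, 0.63, 0.072]
[6, 0.8, -2.26, 0.63, 0.072]
   pt 0.69 [ 669.4 -103.5    9.2] F [ 1.8 -6.4]
scene diamond_center 0.58 [ 672.6 -129.7] F [ -1.  -32.6] [44.3 29.4] 14.4 top 24.3
   pt 0.66 [ 671.8 -128.7   12.8] F [ -1.6 -31.4]
scene dots_center 0.85 [ 679.6 -164.5] F [ -2.  -68.1] [52.3 37.7] 13.0 top 22.4
   pt 0.67 [ 682.5 -162.3   16. ] F [  1.3 -66.5]
scene spacer_center 0.61 [623.4 -90.1] F [-40.1  17. ] [142.3  22. ] 13.1 top 32.1
   pt 0.9 [657.5 -77.5  15.3] F [-4.1 21.7]
top wheel_center 0.77 [ 667.4 -100.8] F [ 0.3 -3.2] [59.8 23.3] 7.7 top 24.3
   pt 0.61 [ 665.6 -100.8   15.5] F [-1.4 -2.9]
top diamond_center 0.62 [ 641.3 -118.9] F [-29.1 -15.1] [ 41.2 116.6] 76.7 top 25.8
   pt 0.87 [ 672.7 -129.8   11.3] F [ -0.9 -32.8]
top dots_center 0.81 [ 644.1 -145.2] F [-32.2 -41.3] [ 56.1 143.6] 66.3 top 23.9
   pt 0.98 [ 680.7 -164.1   11.5] F [ -0.8 -68. ]
top spacer_center 0.7 [662.3 -78.2] F [ 0.4 19.9] [62.1 22.5] 13.4 top 33.6
```

Emit:
carry_out(increments=[6, 1.2, -2.1, 1.5, 0.075, 6, 1.1, -2.2, 1.5, 0.075, 6, 0.9, -2.3, 1.5, 0.075, 6, 0.8, -2.4, 1.5, 0.075, 6, 0, 0, 0, 0])

```text
clock: 46.92
eef_pos: [0.4282, -0.0816, 0.0843]
tool_rot: [0.732, 0.681, -0.001, -0.002]
ft_force: [1.2, -0.2, 0.3]
grip_width: 0.0602
grasp_force: 0.0
```

Emit:
carry_out(increments=[6, 0, 0, 1.5, 0, 6, 0, 0, 1.5, 0, 6, 0, 0, 1, 0, 6, 0, 0, 0, 0, 6, 0, 0, 0, 0])

```text
clock: 47.55
eef_pos: [0.4318, -0.0824, 0.0458]
tool_rot: [0.733, 0.681, 0.0, 0.0]
ft_force: [0.3, 0.3, 0.1]
grip_width: 0.0602
grasp_force: 0.0
```

```bash
python3 -c "
from wed import *
plan(431.5,-81,6,-.07,6,4)
rects(['wheel_center','spacer_center'])
"
```

```text
sd [0.1 0.  0. ]
t 47.65 at [431.8 -82.4  45.9] yaw -0.074 F [-0.   0.3 -0.1] w 60.0 gf 0.0
per row mm 9.9689010133096 turn -0.0009596297573325474
[6, 0.03, -0.01, 1.0, -0.001]
[6, 0.03, -0.01, 1.0, -0.001]
[6, 0.03, -0.01, 1.0, -0.001]
[6, 0.03, -0.01, 1.0, -0.001]
scene wheel_center 0.96 [ 666.9 -103.4] F [-0.7 -5.7] [61.6 22.4] 12.2 top 22.3
   pt 0.61 [ 666.3 -102.7   10.2] F [-1.2 -4.9]
scene spacer_center 0.87 [662.  -80.8] F [-0.4 17.5] [63.3 22. ] 14.2 top 32.0
   pt 0.84 [662.2 -75.6  16.7] F [ 1.  22.4]
top wheel_center 0.61 [433.8 -16.1] F [-208.4  131.5] [132.9  40.6] 85.5 top 17.4
   pt 0.53 [ 664.4 -102.6   12.6] F [-2.9 -4.4]
top spacer_center 0.69 [662. -78.] F [ 0.2 20.1] [62.5 22.4] 14.0 top 33.7
   pt 0.79 [661.2 -76.9  14.6] F [-0.3 21.4]
```

Emit:
carry_out(increments=[6, 0, 0, 1, 0, 6, 0, 0, 1, 0, 6, 0, 0, 1, 0, 6, 0, 0, 0.9, 0, 6, 0, 0, 0, 0])

```text
clock: 48.78
eef_pos: [0.4301, -0.082, 0.0053]
tool_rot: [0.733, 0.68, -0.001, -0.001]
ft_force: [0.7, -0.3, -0.1]
grip_width: 0.0601
grasp_force: 0.0
```

Emit:
carry_out(increments=[2.8, 0, 0, 0, 0, 2.8, 0, 0, 0, 0, 2.8, 0, 0, 0, 0, 2.8, 0, 0, 0, 0, 2.8, 0, 0, 0, 0])

```text
clock: 49.4
eef_pos: [0.4316, -0.0823, 0.0069]
tool_rot: [0.733, 0.68, 0.0, 0.001]
ft_force: [-0.9, -0.4, 6.4]
grip_width: 0.0322
grasp_force: 60.1
```

Emit:
carry_out(increments=[2.8, 0, 0, -1, 0, 2.8, 0, 0, -3, 0, 2.8, 0, 0, -3, 0, 2.8, 0, 0, 0, 0, 2.8, 0, 0, 0, 0])

```text
clock: 50.02
eef_pos: [0.4305, -0.0821, 0.076]
tool_rot: [0.733, 0.68, -0.0, -0.0]
ft_force: [-0.4, 0.1, -0.7]
grip_width: 0.032
grasp_force: 59.7
```

```bash
python3 -c "
from wed import *
wedge('scene');wedge('top')
plan(*F(-205,47),75,fa-np.pi/2,2.8,8)
"
```

```text
scene net [435.8 -82.7] fit [429.879 -80.877   1.504] 5.325217053219179 18 F [-226.7   69.3] yawF 1.279 ztop 83.9
top net [432.2 -80.7] fit [429.429 -81.742   1.49 ] 55.7856504951626 22 F [-227.3   68.5] yawF 1.264 ztop 84.5
sd [0.1 0.  0.1]
t 50.42 at [430.5 -82.1  75.7] yaw -0.074 F [-0.4 -0.2 -1.4] w 32.0 gf 59.7
per row mm 3.7317787076415727 turn 0.15891140518088698
[2.8, -0.17, 0.33, 0.01, 0.159]
[2.8, -0.12, 0.35, 0.01, 0.159]
[2.8, -0.06, 0.37, 0.01, 0.159]
[2.8, 0.0, 0.37, 0.01, 0.159]
[2.8, 0.06, 0.37, 0.01, 0.159]
[2.8, 0.12, 0.35, 0.01, 0.159]
[2.8, 0.17, 0.33, 0.01, 0.159]
[2.8, 0.22, 0.3, 0.01, 0.159]
```

Emit:
carry_out(increments=[2.8, -0.2, 0.35, 0, 0.16, 2.8, -0.1, 0.35, 0, 0.16, 2.8, -0.1, 0.35, 0, 0.16, 2.8, 0, 0.4, 0, 0.16, 2.8, 0.1, 0.35, 0, 0.16])

```text
clock: 51.05
eef_pos: [0.4471, -0.0922, 0.0761]
tool_rot: [0.941, 0.339, -0.0, -0.0]
ft_force: [-0.6, -0.9, -0.6]
grip_width: 0.0321
grasp_force: 59.7
```

Emit:
carry_out(increments=[2.8, 0.1, 0.35, 0, 0.16, 2.8, 0.2, 0.35, 0, 0.16, 2.8, 0.2, 0.3, 0, 0.15, 2.8, 0, 0, 0, 0, 2.8, 0, 0, 0, 0])

```text
clock: 51.68
eef_pos: [0.4563, -0.0981, 0.0762]
tool_rot: [0.993, 0.114, -0.0, -0.0]
ft_force: [0.2, 0.1, -0.6]
grip_width: 0.0324
grasp_force: 59.7
```

```bash
python3 -c "
from wed import *
wedge('scene');wedge('top')
plan(*F(-205,46.5),20,fa-np.pi/2,2.8,4)
plan(*F(-185,46.5),9.5,fa-np.pi/2,2.8,4)
"
```

```text
scene net [ 461.5 -100.4] fit [447.696 -97.482   1.207] 145.08653084684198 18 F [-213.    49.1] yawF 0.981 ztop 84.6
top net [461.1 -97.2] fit [ 4.59541e+02 -9.58590e+01  2.23000e-01] 14.57573879406914 14 F [-201.1   48. ] yawF -0.002 ztop 85.4
sd [0. 0. 0.]
t 52.08 at [456.5 -98.2  76.3] yaw -1.344 F [-0.7  0.1  0.6] w 32.1 gf 59.7
per row mm 14.08268420160066 turn 0.0003971674531479952
[2.8, -0.01, -0.0, 1.41, 0.0]
[2.8, -0.01, -0.0, 1.41, 0.0]
[2.8, -0.01, -0.0, 1.41, 0.0]
[2.8, -0.01, -0.0, 1.41, 0.0]
sd [0. 0. 0.]
t 52.17 at [456.5 -98.2  76.3] yaw -1.344 F [ 0.3 -0.2 -0.6] w 31.8 gf 59.7
per row mm 17.40993645322827 turn 0.00037656753457671055
[2.8, 0.49, -0.0, 1.67, 0.0]
[2.8, 0.49, -0.0, 1.67, 0.0]
[2.8, 0.49, -0.0, 1.67, 0.0]
[2.8, 0.49, -0.0, 1.67, 0.0]
```

Emit:
carry_out(increments=[2.8, 0, -0.1, 1.6, 0, 2.8, 0, -0.05, 1.6, 0, 2.8, 0, 0, 1.6, 0, 2.8, 0, 0, 1.5, 0, 2.8, 0, 0, 0, 0])

```text
clock: 52.8
eef_pos: [0.4551, -0.0965, 0.0124]
tool_rot: [0.994, 0.113, -0.001, -0.0]
ft_force: [-0.7, -0.0, -0.4]
grip_width: 0.0319
grasp_force: 59.7
```

Emit:
carry_out(increments=[2.8, 1, 0, 0, 0, 2.8, 2, 0, 0, 0, 2.8, 2, 0, 0, 0, 2.8, 2, 0, 0, 0, 2.8, 1, 0, 0, 0])

```text
clock: 53.42
eef_pos: [0.5366, -0.0785, 0.0143]
tool_rot: [0.994, 0.113, 0.001, 0.0]
ft_force: [-0.1, -0.0, -1.5]
grip_width: 0.0317
grasp_force: 59.7
```

```bash
python3 -c "
from wed import *
wedge('top')
plan(*F(-110,47),10,fa-np.pi/2,2.8,4)
c=bot.camera('scene'); cv2.imwrite('pics/s3.png',cv2.resize(c['pixels'][170:290,360:560],None,fx=4,fy=4))
"
```

```text
top net [541.1 -78.8] fit [ 5.39114e+02 -7.61540e+01  2.24000e-01] 11.57569546535244 15 F [-119.1   49.4] yawF -0.002 ztop 23.7
sd [0.5 0.1 0.1]
t 53.67 at [533.9 -78.7  13.4] yaw -1.344 F [-1.1 -0.3 -1.3] w 32.1 gf 59.7
per row mm 3.8055235068786692 turn 0.0002913399015634921
[2.8, 0.37, 0.03, 0.08, 0.0]
[2.8, 0.37, 0.03, 0.08, 0.0]
[2.8, 0.37, 0.03, 0.08, 0.0]
[2.8, 0.37, 0.03, 0.08, 0.0]
```

View pics/s3.png

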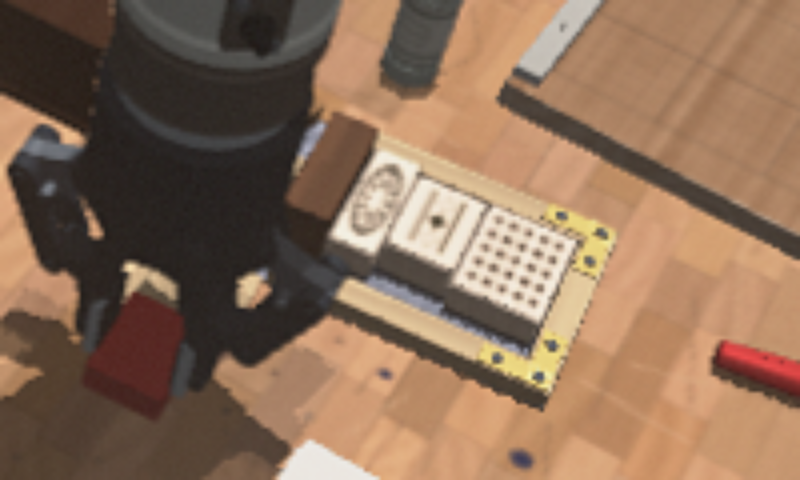

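Emit:
carry_out(increments=[2.8, 0.5, 0, 0.15, 0, 2.8, 0.6, 0.05, 0.15, 0, 2.8, 0.6, 0.05, 0, 0, 2.8, 0.6, 0.05, 0, 0, 2.8, 0.3, 0, 0, 0])

```text
clock: 54.35
eef_pos: [0.5605, -0.0743, 0.0103]
tool_rot: [0.994, 0.113, 0.0, 0.0]
ft_force: [-0.2, -0.6, -1.0]
grip_width: 0.0321
grasp_force: 59.7
```

```bash
python3 -c "
from wed import *
plan(*F(-72,45),10,fa-np.pi/2,2.8,4)
wedge('top')
"
```

```text
sd [0.2 0.  0. ]
t 54.45 at [560.5 -74.3  10.3] yaw -1.344 F [-0.6  0.5 -0.5] w 32.2 gf 59.7
per row mm 6.487924155140361 turn 0.0003710484607437614
[2.8, 0.65, 0.04, 0.01, 0.0]
[2.8, 0.65, 0.04, 0.01, 0.0]
[2.8, 0.65, 0.04, 0.01, 0.0]
[2.8, 0.65, 0.04, 0.01, 0.0]
top net [564.8 -71.6] fit [ 5.62034e+02 -7.20650e+01  2.17000e-01] 11.054454046710271 15 F [-95.9  48.3] yawF -0.009 ztop 19.7
```

Push on gently in steps.

Emit:
carry_out(increments=[2.8, 0.3, 0.05, 0, 0, 2.8, 0.3, 0.05, 0, 0, 2.8, 0.3, 0.05, 0, 0, 2.8, 0.3, 0, 0, 0, 2.8, 0.2, 0, 0, 0])

```text
clock: 55.22
eef_pos: [0.574, -0.0726, 0.0102]
tool_rot: [0.994, 0.113, -0.0, -0.0]
ft_force: [-0.0, 1.3, -0.7]
grip_width: 0.0321
grasp_force: 59.7
```

```bash
python3 -c "
from wed import *
plan(*F(-72,45),10,fa-np.pi/2,2.8,4)
wedge('top')
"
```

```text
sd [0.1 0.  0. ]
t 55.33 at [574.1 -72.6  10.3] yaw -1.344 F [-0.1  0.7 -1.2] w 32.2 gf 59.7
per row mm 3.0528691822464853 turn 0.00037466659418639026
[2.8, 0.31, 0.0, 0.01, 0.0]
[2.8, 0.31, 0.0, 0.01, 0.0]
[2.8, 0.31, 0.0, 0.01, 0.0]
[2.8, 0.31, 0.0, 0.01, 0.0]
top net [578.6 -71.7] fit [ 5.75773e+02 -6.86860e+01  2.14000e-01] 36.19320056278713 12 F [-81.7  48.5] yawF -0.011 ztop 19.5
```

Emit:
carry_out(increments=[2.8, 0.2, 0, 0.05, 0, 2.8, 0.2, 0, 0, 0, 2.8, 0.2, 0, 0, 0, 2.8, 0.2, 0, 0, 0, 2.8, 0.2, 0, 0, 0])

```text
clock: 56.1
eef_pos: [0.5817, -0.0709, 0.0099]
tool_rot: [0.994, 0.113, -0.002, 0.0]
ft_force: [-9.0, -1.2, 8.3]
grip_width: 0.0321
grasp_force: 60.8
```

```bash
python3 -c "
from wed import *
plan(*F(-72,45),10,fa-np.pi/2,2.8,4)
"
```

```text
sd [0. 0. 0.]
t 56.2 at [581.7 -70.9   9.9] yaw -1.344 F [-7.4 -0.3  6.3] w 32.0 gf 60.5
per row mm 1.109459073510731 turn 0.0002653297303882862
[2.8, 0.11, 0.0, -0.0, 0.0]
[2.8, 0.11, 0.0, -0.0, 0.0]
[2.8, 0.11, 0.0, -0.0, 0.0]
[2.8, 0.11, 0.0, -0.0, 0.0]
```

Emit:
carry_out(increments=[2.8, 0.2, 0, 0, 0, 2.8, 0.2, 0, 0, 0, 2.8, 0.2, 0, 0, 0, 2.8, 0, 0, 0, 0, 2.8, 0, 0, 0, 0])

```text
clock: 56.82
eef_pos: [0.582, -0.0709, 0.0098]
tool_rot: [0.994, 0.112, -0.007, 0.001]
ft_force: [-18.5, -3.0, 18.1]
grip_width: 0.032
grasp_force: 61.7
```

```bash
python3 -c "
from wed import *
plan(*F(-72,45),10,fa-np.pi/2,2.8,4)
"
```

```text
sd [0. 0. 0.]
t 56.92 at [582.  -70.9   9.9] yaw -1.345 F [-18.6  -3.7  17.4] w 32.3 gf 61.7
per row mm 1.0405280047941319 turn -1.0745078621643422e-05
[2.8, 0.1, -0.0, -0.0, -0.0]
[2.8, 0.1, -0.0, -0.0, -0.0]
[2.8, 0.1, -0.0, -0.0, -0.0]
[2.8, 0.1, -0.0, -0.0, -0.0]
```

Emit:
carry_out(increments=[2.8, 0.2, 0, -0.1, 0, 2.8, 0.2, 0, -0.1, 0, 2.8, 0, 0, 0, 0, 2.8, 0, 0, 0, 0, 2.8, 0, 0, 0, 0])

```text
clock: 57.55
eef_pos: [0.5822, -0.0709, 0.0099]
tool_rot: [0.994, 0.112, -0.011, 0.001]
ft_force: [-23.8, -5.8, 14.2]
grip_width: 0.0322
grasp_force: 61.3
```

```bash
python3 -c "
from wed import *
plan(*F(-72,45),10,fa-np.pi/2,2.8,4)
wedge('top')
rects(['wheel_center','diamond_center','dots_center','spacer_center'])
c=bot.camera('scene'); cv2.imwrite('pics/s4.png',cv2.resize(c['pixels'][170:290,360:560],None,fx=4,fy=4))
"
```

```text
sd [0. 0. 0.]
t 57.65 at [582.2 -70.8   9.9] yaw -1.346 F [-23.3  -6.8  14.1] w 32.2 gf 61.3
per row mm 1.0004402146549332 turn -0.00017662887430702767
[2.8, 0.1, -0.0, -0.0, -0.0]
[2.8, 0.1, -0.0, -0.0, -0.0]
[2.8, 0.1, -0.0, -0.0, -0.0]
[2.8, 0.1, -0.0, -0.0, -0.0]
top net [587.7 -68.8] fit [ 5.8450e+02 -6.8524e+01  2.2500e-01] 11.434296701666288 15 F [-73.2  46.7] yawF -0.001 ztop 19.3
scene wheel_center 0.53 [406.7 220.6] F [-181.8  368.3] [25.7 45.7] 17.0 top 9.8
   pt 0.56 [ 668.9 -102.9   10. ] F [ 1.4 -5.7]
scene diamond_center 0.64 [ 672.6 -129.7] F [ -1.  -32.6] [47.2 32.5] 14.2 top 24.3
   pt 0.88 [ 672.5 -127.6   12.7] F [ -0.6 -30.6]
scene dots_center 0.95 [ 679.7 -165. ] F [ -2.  -68.6] [52.4 39. ] 13.5 top 22.4
   pt 0.85 [ 682.6 -161.1   17.4] F [  1.7 -65.5]
scene spacer_center 0.43 [645.7 -89.1] F [-18.2  13. ] [99.5 18.1] 14.5 top 32.1
   pt 0.62 [659.4 -79.3  14.1] F [-2.6 19.5]
top diamond_center 0.74 [636.3 -56.8] F [-20.1  46.6] [150.5  33.6] 12.6 top 20.2
top spacer_center 0.42 [409.9 220.7] F [-178.7  367.7] [21.9 42.2] 10.6 top 11.6
   pt 0.47 [664.6 -79.8  17.4] F [ 2.4 17.8]
```

View pics/s4.png

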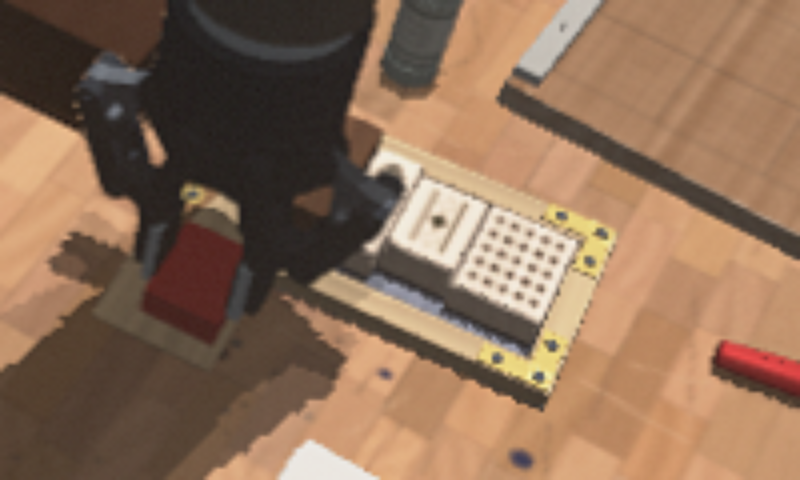

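Emit:
carry_out(increments=[2.8, -0.4, 0, 0, 0, 2.8, 0, 0, 0, 0, 5, 0, 0, 0, 0, 5, 0, 0, 0, 0, 5, 0, 0, 0, 0])

```text
clock: 59.38
eef_pos: [0.5905, -0.0691, 0.0121]
tool_rot: [0.994, 0.113, 0.001, 0.0]
ft_force: [0.4, -0.4, -0.3]
grip_width: 0.0501
grasp_force: 0.0
```

Emit:
carry_out(increments=[5, -0.3, 0, -1, 0, 5, 0, 0, -3, 0, 5, 0, 0, -4, 0, 5, -4, 0, -2, 0, 5, -5, 0, 0, 0])

```text
clock: 60.0
eef_pos: [0.5007, -0.0904, 0.1148]
tool_rot: [0.994, 0.114, 0.003, 0.001]
ft_force: [-0.3, -0.1, -0.1]
grip_width: 0.05
grasp_force: 0.0
```

Emit:
carry_out(increments=[0.5, -5, 0, 0, 0, 0.5, -3, 0, 0, 0, 0.5, 0, 0, 0, 0, 0.5, 0, 0, 0, 0, 0.5, 0, 0, 0, 0])

```text
clock: 60.62
eef_pos: [0.4223, -0.108, 0.1122]
tool_rot: [0.994, 0.113, 0.001, 0.0]
ft_force: [0.3, -0.2, -1.0]
grip_width: 0.005
grasp_force: 0.0
```

```bash
python3 -c "
from wed import *
wedge('top');wedge('scene')
plan(*F(-140,45),40,fa-np.pi/2,0.5,4)
rects(['wheel_center','diamond_center','dots_center','spacer_center'])
c=bot.camera('top'); cv2.imwrite('pics/t5.png',cv2.resize(c['pixels'][90:200,350:480],None,fx=5,fy=5,interpolation=cv2.INTER_CUBIC))
"
```

```text
top net [586.7 -70.5] fit [ 5.83572e+02 -6.88420e+01  2.33000e-01] 12.915614725945526 14 F [-74.2  46.6] yawF 0.007 ztop 19.6
scene net [587.3 -73.4] fit [ 5.79619e+02 -7.21450e+01  2.29000e-01] 126.3629703867235 23 F [-78.8  44.3] yawF 0.004 ztop 18.3
sd [0.1 0.  0. ]
t 61.02 at [ 421.  -107.9  111.6] yaw -1.344 F [ 0.6 -0.3  0.4] w 5.0 gf 0.0
per row mm 31.03672773351638 turn 0.0003697035414333971
[0.5, 2.54, 0.0, 1.79, 0.0]
[0.5, 2.54, 0.0, 1.79, 0.0]
[0.5, 2.54, -0.0, 1.79, 0.0]
[0.5, 2.54, -0.0, 1.79, 0.0]
scene wheel_center 0.92 [ 666.9 -103.4] F [-0.7 -5.7] [59.9 20.5] 13.4 top 22.1
   pt 0.71 [ 669.9 -103.3    9.5] F [ 2.3 -6.3]
scene diamond_center 0.97 [ 672.9 -130.4] F [ -0.9 -33.3] [48.  33.3] 13.1 top 24.1
   pt 0.96 [ 672.1 -128.4   16.2] F [ -1.2 -31.2]
scene dots_center 0.59 [ 680.4 -164.9] F [ -1.3 -68.6] [53.7 39. ] 13.1 top 22.4
   pt 0.98 [ 681.4 -164.5   13.4] F [ -0.2 -68.5]
scene spacer_center 0.77 [662.9 -81.9] F [ 0.2 16.1] [64.3 22.2] 12.9 top 32.1
   pt 0.61 [657.7 -81.1  17.8] F [-4.6 18.1]
top wheel_center 0.87 [ 667.5 -102.1] F [ 0.2 -4.6] [60.  21.1] 9.1 top 23.9
   pt 0.87 [ 669.9 -102.1   16.4] F [ 2.5 -5.1]
   pt 0.63 [ 671.7 -130.2   13.4] F [ -2.  -32.9]
top dots_center 0.87 [ 680.5 -163.9] F [ -1.  -67.7] [50.6 37.5] 12.6 top 24.0
   pt 0.59 [ 681.7 -163.4   15.3] F [  0.3 -67.5]
top spacer_center 0.94 [662.4 -79.5] F [ 0.3 18.7] [62.5 22.5] 12.2 top 33.8
   pt 0.76 [663.5 -82.9  15.5] F [ 0.6 15.1]
```

View pics/t5.png

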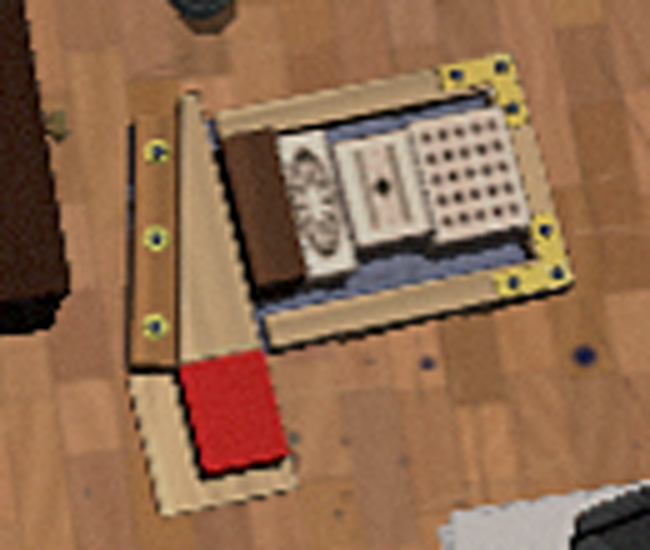

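Emit:
carry_out(increments=[0.5, 2.5, 0, 1.8, 0, 0.5, 2.5, 0, 1.8, 0, 0.5, 2.5, 0, 1.8, 0, 0.5, 2.5, 0, 1.8, 0, 0.5, 0, 0, 0, 0])

```text
clock: 62.6
eef_pos: [0.5185, -0.085, 0.0383]
tool_rot: [0.994, 0.114, -0.001, -0.0]
ft_force: [-0.5, -0.3, 0.5]
grip_width: 0.005
grasp_force: 0.0
```

Emit:
carry_out(increments=[0.5, 0, 0, 1.5, 0, 0.5, 0, 0, 1.3, 0, 0.5, 0, 0, 0, 0, 0.5, 0, 0, 0, 0, 0.5, 0, 0, 0, 0])

```text
clock: 63.22
eef_pos: [0.5187, -0.0857, 0.0124]
tool_rot: [0.994, 0.113, 0.001, 0.0]
ft_force: [0.7, 0.1, -0.2]
grip_width: 0.0049
grasp_force: 0.0
```

```bash
python3 -c "
from wed import *
plan(*F(-106,45),11,fa-np.pi/2,0.5,4)
"
```

```text
sd [0. 0. 0.]
t 63.33 at [518.7 -85.7  12.4] yaw -1.344 F [-0.6 -0.6 -0.1] w 4.7 gf 0.0
per row mm 8.800926854698936 turn 0.00030482217581673243
[0.5, 0.88, -0.01, 0.03, 0.0]
[0.5, 0.88, -0.01, 0.03, 0.0]
[0.5, 0.88, -0.01, 0.03, 0.0]
[0.5, 0.88, -0.01, 0.03, 0.0]
```

Emit:
carry_out(increments=[0.5, 0.7, 0, 0, 0, 0.5, 0.7, 0, 0, 0, 0.5, 0.7, 0, 0, 0, 0.5, 0.5, 0, 0, 0, 0.5, 0.3, 0, 0, 0])

```text
clock: 63.95
eef_pos: [0.5469, -0.0789, 0.0117]
tool_rot: [0.994, 0.113, -0.0, -0.0]
ft_force: [0.3, -0.1, 0.5]
grip_width: 0.0053
grasp_force: 0.0
```

Emit:
carry_out(increments=[0.5, 0.3, 0, 0, 0, 0.5, 0.3, 0, 0, 0, 0.5, 0.3, 0, 0, 0, 0.5, 0.2, 0, 0, 0, 0.5, 0, 0, 0, 0])

```text
clock: 64.58
eef_pos: [0.5524, -0.0774, 0.0108]
tool_rot: [0.994, 0.113, -0.005, 0.0]
ft_force: [-9.4, -3.5, 4.3]
grip_width: 0.005
grasp_force: 4.8
```

```bash
python3 -c "
from wed import *
plan(*F(-106,45),11,fa-np.pi/2,0.5,4)
"
```

```text
sd [0. 0. 0.]
t 64.67 at [552.4 -77.4  10.8] yaw -1.345 F [-9.1 -2.9  3.9] w 4.8 gf 4.7
per row mm 0.14760227824897038 turn 3.932131242712078e-05
[0.5, 0.01, 0.01, -0.01, 0.0]
[0.5, 0.01, 0.01, -0.01, 0.0]
[0.5, 0.01, 0.01, -0.01, 0.0]
[0.5, 0.01, 0.01, -0.01, 0.0]
```

Emit:
carry_out(increments=[0.5, 0.3, 0, 0, 0, 0.5, 0.3, 0, 0, 0, 0.5, 0.3, 0, 0, 0, 0.5, 0, 0, 0, 0, 0.5, 0, 0, 0, 0])

```text
clock: 65.3
eef_pos: [0.5526, -0.0767, 0.0089]
tool_rot: [0.994, 0.112, -0.013, 0.001]
ft_force: [-24.0, -6.8, 10.8]
grip_width: 0.005
grasp_force: 12.5
```

```bash
python3 -c "
from wed import *
plan(*F(-106,45),11,fa-np.pi/2,0.5,4)
"
```

```text
sd [0. 0. 0.]
t 65.4 at [552.6 -76.7   8.9] yaw -1.347 F [-24.   -6.4  11.4] w 4.7 gf 12.5
per row mm 0.5694105745207949 turn -0.0003920483225599014
[0.5, 0.0, 0.02, -0.05, -0.0]
[0.5, 0.0, 0.02, -0.05, -0.0]
[0.5, 0.0, 0.02, -0.05, -0.0]
[0.5, 0.0, 0.02, -0.05, -0.0]
```

Emit:
carry_out(increments=[0.5, -1, 0, 0, 0, 0.5, -2, 0, 0, 0, 0.5, -2, 0, -1, 0, 0.5, 0, 0, -4, 0, 0.5, 0, 0, -5, 0])

```text
clock: 66.03
eef_pos: [0.5164, -0.0856, 0.112]
tool_rot: [0.994, 0.113, -0.001, -0.0]
ft_force: [1.3, -0.5, 0.0]
grip_width: 0.0052
grasp_force: 0.0
```

Emit:
carry_out(increments=[0.5, -4, 0, 0, 0, 0.5, -4, 0, 0, 0, 0.5, 0, 0, 0, 0, 0.5, 0, 0, 0, 0, 0.5, 0, 0, 0, 0])

```text
clock: 66.65
eef_pos: [0.4408, -0.1037, 0.112]
tool_rot: [0.994, 0.113, 0.001, 0.0]
ft_force: [-0.6, 0.6, 0.6]
grip_width: 0.005
grasp_force: 0.0
```

```bash
python3 -c "
from wed import *
wedge('top')
c=bot.camera('top'); cv2.imwrite('pics/t6.png',cv2.resize(c['pixels'][90:200,350:480],None,fx=5,fy=5,interpolation=cv2.INTER_CUBIC))
"
```

```text
top net [588. -71.] fit [ 6.54306e+02 -7.72530e+01 -2.00000e-02] 103.35228864627197 16 F [-7.1 22.6] yawF -0.245 ztop 32.9
```

View pics/t6.png

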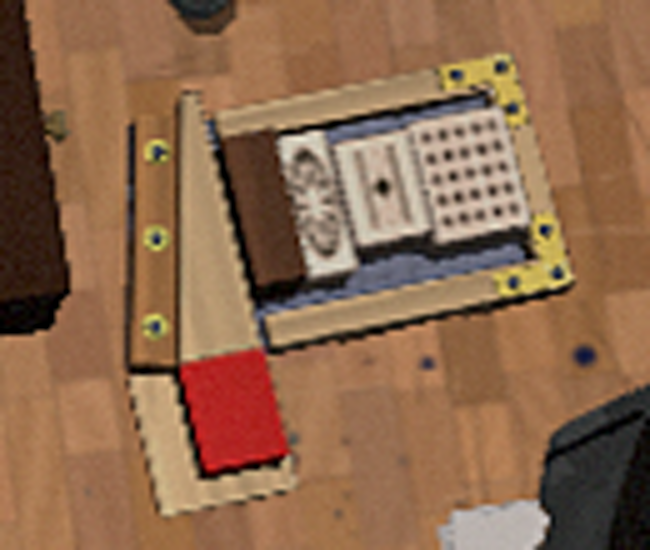

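The picture shows the row closed up, with the wedge between spacer (265,210) and slanted bar (155,240). The heel is at (235,410) and hasn't moved under the second push, so I'm handing it in.

```bash
python3 -c "
from workcell import bot
print(bot.job_done())"
```

```text
the job is handed in; nothing more can be done
None
```

The job is handed in after about 67 s: the stamps sit wheel, diamond, dots from left to right against the fixed stop, with the spacer on their left, and the wedge is driven home and did not move under a 24 N check push.

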